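Top the shaker and lift off its cap

ROBOT

A 6-joint arm with a two-finger parallel gripper is mounted at the origin on a cart in front of the work surface, level with it; the furniture and walls round the work are solid. World frame = base frame: x ahead of the robot, y to its left, z up, the work surface at z = 0. Lengths are in m, angles in degrees, forces in N, time in s.
With the tool pointing down it reaches from about 0.4 to 0.925 m from the base axis. Payload 3.4 kg.
Tool frame: the origin (TCP) lies between the finger pads; the fingertips stand 14 mm ahead of it and the grasp point (between the pads) lies 5 mm behind it; z points along the fingers, y is the line along which they close (so a half turn about z gives the same grasp; the last joint's range is limited). The gripper opens to 85 mm and grips with 20 to 120 N. Pads are 22 mm wide; open, the fingers measure 114 mm over their backs; the gripper's body (76 mm by 85 mm) begins 54 mm behind the grasp point. The pads swing forward as they close: fully open they stand 13 mm farther back than shut.
Start: joints at [-4.211, 17.578, 86.31, -0, 76.112, -4.211], TCP at [0.575, -0, 0.218] pointing down, gripper open.
Joint ranges: [-179.03, 179.03], [-60, 130.46], [8.19, 133.38], [-81.62, 261.62], [5.75, 156.47], [-153.77, 153.77]. Speed limits (degrees/s): [147.25, 147.25, 180, 180, 180, 180].

INTERFACE

Orientations are given as a 3x3 rotation matrix whose columns are the frame's x, y, z axes.
In Python, from rig import arm gives the robot as it stands.
- The arm moves only by the tool move_arm, never from a script. Its argument "series" is a list of rows, each an object with "offset": the shift along the tool's x, y, z in units of 25 mm (1.0 is 25 mm), a list of three; "delta_rot": the turn, a rotation vector about the tool's x, y, z in units of 10 degrees (1.0 is 10 degrees), a list of three. A call has 1 to 5 rows; each row shifts and turns the commanded pose from where the row before left it, along the tool's axes as they then stand; what a row does not reach is not made up. A row lasts 1/8 s, in which the tool goes at most 62.5 mm and 10.7 degrees, less where a joint would pass 70% of its speed; a pose out of reach is approached as far as the arm can. A call is refused whole if a number of a shift passes 1 or a number of a turn 1, either way. A call with a gripper value outside its range is refused whole. "hand" is the finger opening in mm, from 0 to 85.4, set as the call begins (left out, the last holds). The fingers move at their own pace and stop on an object; the grip force is fixed at half the most. Time passes only in rows, so rows that do not move let the fingers close. It gives the time, the measured TCP pose, the force, the opening and the grip force at its end, in the units of the state.
- arm.get_state(): the state, without advancing time (a new reading comes with each control period).
- arm.read_camera(name): name is "scene" or "side" or "wrist"; returns the picture (384x512x3 uint8, red, green, blue); there is no depth.
- arm.get_calibration(name): a dict with "vfov" (degrees; the focal length in pixels is half the picture's height over the tangent of half this angle, whatever the lens; pixels are square), "cx", "cy" (the principal point, pixels), "T" (4x4, takes a point from camera to world coordinates). Camera axes: x right, y up, looking along -z (the intrinsics and any distortion apply to the point x, -y, -z); pixel columns grow to the right and rows downward; lengths in m; the calibration is good to about 2 mm. The wrist camera is an equidistant fisheye: a pixel r from the principal point sees the ray r / f radians off the axis. A picture is of the moment at which its call begins: read the wrist's pose just before it. get_calibration takes no time and is no camera call; for the wrist camera it gives the pose at the moment of the call.
- arm.job_done(): hands the job in; it is judged then, once.
The state is a dict: "time": time; "joint_pos": joint angles; "qd": joint speeds; "tau": joint torques, N m; "ee_pos": TCP position; "orientation": TCP orientation; "ft_force": force on the tool from outside, world axes, zero at the start; "moment": the same for the moment, N m; "finger_gap": finger opening in m; "grasp_force": force on a finger pad.
Only numpy, scipy, OpenCV 4.12 (cv2) and the standard library are available. Lean on these libraries where they do the work, as an engineer would, in place of code of your own. Each camera call takes 0.05 s, during which the arm holds its last target. There are 200 camera calls.

TASK

Get the small steel drinks shaker ready to pour: slide its open tin along the tray until it stands against both raised edges of the tray's far right corner, where it cannot skid. Then take the strainer top by its wide band, with the cap still sitting on it, and lower it straight onto the tin until the band rests on the tin's rim all round, letting go only once it is home. Last, take hold of the cap alone and lift it straight off, leaving the strainer undisturbed on the tin and the tin in its corner, and finish still holding the cap in the gripper, a few centimetres clear above the strainer; never tip the tin, and leave the other things where they are.

Things in the scene. Friction and masses are not known exactly. Their poses are not given: they have to be found in the camera images.
- tray: black serving tray standing fast on the worktop, 210 mm (its x) by 270 mm (its y), 26 mm high, floor 6 mm thick, four rim walls 6 mm thick with upright inner faces at x = +-99 and y = +-129 mm; a low steel handle at each short end. Origin: centre of its underside. Its x points away from the robot, its y to the robot's left (turned up to 0.2 rad). A wall cabinet hangs over the worktop's far left.
- tray_corner (a point): inner far right corner of the tray, on its floor where the two rims meet; axes as the tray's. The tin touches both rims when its axis is 28.5 mm from this point in -x and 28.5 mm in +y.
- tin_mid (a point): open steel shaker tin, a straight cylinder 57 mm across, 95 mm high, wall 1.8 mm (mouth 53.4 mm across), about 0.25 kg, loose and upright on the tray's floor, on which it slides easily, well away from the corner. The point is on its axis, half-way up (47.5 mm from underside and rim). z is up along its axis; held or pushed near the rim, it tips.
- strainer_band (a point): steel strainer top (inner lid), 0.12 kg, standing on the worktop right of the tray, cap on. From below: plug 18 mm high, 50.4 mm across, tapering to 45 at its foot (goes into the tin); band 63 mm across, 12 mm high, to hold it by (its underside rests on the tin's rim); shoulder 5 mm high. The point: on the axis at mid-band, 24 mm above the foot; once home, 53.5 mm above the tin's point. z up.
- strainer_neck (a point): point on the strainer's axis at the top of its shoulder, 11 mm above the band's middle. Here the neck begins: 31 mm across, 16 mm high, with a pierced top. The cap, when on, hides the neck and rests its rim on this shoulder.
- cap_mid (a point): steel cap (outer lid), 38 mm across, 24 mm high, closed on top, about 35 g. It sits loosely over the strainer's neck (1.5 mm play, 16 mm deep) by its weight alone: lifting the cap lifts only the cap; lifting the strainer by its band carries the cap too. The point: on its axis, half-way up; when on, 23 mm above mid-band, and the cap's top is 35 mm above mid-band. z is up.
- jigger: bystander: steel spirit measure shaped like an hourglass, 40 mm across, 62 mm high, standing on the left-hand end of the tray. Origin: centre of its underside.
- lime_a: bystander: lime, about 50 mm long and 45 mm high, near the front edge, nearer the robot than the strainer top. Origin: centre of its underside.
- lime_b: bystander: lime, about 50 mm long and 45 mm high, farther from the robot than the strainer top. Origin: centre of its underside.
- salt: bystander: glass salt shaker, 44 mm across and 90 mm high, front left. Origin: centre of its underside.
- spoon: bystander: steel spoon, 188 mm long, 15 mm high, lying left of the tray. Origin: centre of its underside.
- mug: bystander: mug, 78 mm across and 92 mm high, behind the tray and the strainer top. Origin: centre of its underside.
There are look-alikes about, which are no part of the job. Leave any brown or red look-alike of the part that bears cap_mid alone.

How it is judged (in metres and radians):
On the way, in this order (a step that is already met when the one before it is completed fails the run):
1. the tin stands upright against both rims of the tray's far right corner (gaps under 3 mm) (x of tin_mid in the frame of tray above 0.0675 m and y of tin_mid in the frame of tray below -0.0975 m and angle between tin_mid's own z axis and vertical below 0.06 rad), for 0.2 s.
2. the strainer, its cap still on, is fully home on the tin and let go (z of strainer_band in the frame of tin_mid below 0.0555 m and horizontal distance between strainer_band and tin_mid below 0.004 m and angle between the z axis of strainer_band and the z axis of tin_mid, either way round below 0.06 rad and x of tin_mid in the frame of tray above 0.0645 m and y of tin_mid in the frame of tray below -0.0945 m and angle between tin_mid's own z axis and vertical below 0.06 rad and z of cap_mid in the frame of strainer_band below 0.026 m and contact force between the fingers and strainer below 0.1 N), for 0.2 s.
At the end, for the whole second after the job is handed in: tin upright within 6 mm of both rims of the far right corner; strainer home on it (band within 2 mm of the rim, axes within 4 mm and 0.06 rad); cap held still by the gripper alone, upright within 0.4 rad, raised 37 mm or more from its seat and within 60 mm sideways of the strainer (z of strainer_band in the frame of tin_mid below 0.0555 m and horizontal distance between strainer_band and tin_mid below 0.004 m and angle between the z axis of strainer_band and the z axis of tin_mid, either way round below 0.06 rad and x of tin_mid in the frame of tray above 0.0645 m and y of tin_mid in the frame of tray below -0.0945 m and angle between tin_mid's own z axis and vertical below 0.06 rad and z of cap_mid in the frame of strainer_band above 0.06 m and angle between cap_mid's own z axis and vertical below 0.4 rad and horizontal distance between cap_mid and strainer_band below 0.06 m and contact force between the fingers and cap above 0.5 N and contact force between each of cap, the fingers and strainer below 0.05 N and contact force between each of cap, the fingers and tin below 0.05 N and linear speed of cap below 0.03 m/s and linear speed of tin below 0.02 m/s); the arm keeps its last pose, push and grip.
It fails at once if the cap comes off the strainer while the strainer is not home on the tin (cap lost on the way, or strainer lifted with the cap) (distance between cap_mid and strainer_band above 0.031 m and not (z of strainer_band in the frame of tin_mid below 0.0565 m and horizontal distance between strainer_band and tin_mid below 0.005 m)).
It fails at once if the strainer is dropped onto the tin from more than 10 mm above its seat (horizontal distance between strainer_band and tin_mid below 0.02 m and z of strainer_band in the frame of tin_mid above 0.0635 m and contact force between the fingers and strainer below 0.05 N).
It fails at once if the tin is tipped over or lifted off the tray instead of slid (angle between tin_mid's own z axis and vertical above 0.3 rad or z of tin_mid in the frame of tray above 0.0735 m).
It fails at once if a bystander is disturbed (moved over 20 mm) (distance of any of jigger, lime_a, lime_b, salt, spoon, mug from where it was at the start of the episode above 0.02 m).
It also fails if it takes over 66 s, if anything falls off the work surface, if the arm or the gripper's body presses on something with over 40 N, if the wrist force passes 120 N, or if a joint passes its speed limit or range.

## Working session

There is one attempt and no reset: what is moved stays moved. The work goes in short steps, Python scripts to look and compute and a tool call to move; the robot and the scene stay as the last step left them, time stands still between calls to the robot, and variables do not carry over. Pictures are saved under pics/ and viewed, at most 10 in all, crops included, and the job is handed in when it is done.

Besides the shell and the picture viewer there is one more tool, called after "Call:" as name([rows], argument=value, ...), one row to a line, values as JSON. move_arm: Moves the arm, as the interface text tells. Its arguments: {"type":"object","properties":{"series":{"type":"array","items":{"type":"object","properties":{"offset":{"type":"array","items":{"type":"number"}},"delta_rot":{"type":"array","items":{"type":"number"}}}}},"hand":{"type":"number"}},"required":["series"]}

```bash
mkdir -p pics; ls; cat > h.py <<'E'
import numpy as np, cv2
from rig import arm
def snap(n,f=None):
    c=arm.get_calibration(n); im=np.ascontiguousarray(arm.read_camera(n)[:,:,::-1])
    if f: cv2.imwrite('pics/'+f,im)
    return im,c
def ray(c,u,v,fish=False):
    f=192/np.tan(np.radians(c['vfov'])/2); x=(u-c['cx']);y=(v-c['cy'])
    if fish:
        r=np.hypot(x,y)+1e-9; t=r/f; d=np.array([np.sin(t)*x/r,-np.sin(t)*y/r,-np.cos(t)])
    else: d=np.array([x/f,-y/f,-1.])
    T=np.array(c['T']); return T[:3,3],T[:3,:3]@d
def onz(c,u,v,z,fish=False):
    o,d=ray(c,u,v,fish); return o+d*(z-o[2])/d[2]
def proj(c,p,fish=False):
    T=np.array(c['T']); q=T[:3,:3].T@(np.array(p)-T[:3,3]); f=192/np.tan(np.radians(c['vfov'])/2)
    x,y,z=q[0],-q[1],-q[2]
    if fish:
        r=np.hypot(x,y); t=np.arctan2(r,z); return c['cx']+f*t*x/r,c['cy']+f*t*y/r
    return c['cx']+f*x/z,c['cy']+f*y/z
E
python3 - <<'E'
from h import *
ims=[]
for n in ('scene','side','wrist'):
    im,c=snap(n,n+'0.png'); print(n,c)
    np.save(n+'.npy',c,allow_pickle=True)
s=arm.get_state(); print(s)
E
```

```text
pics
scene {'vfov': 51.72693800652766, 'cx': 250.27277793431372, 'cy': 186.61819866644234, 'T': array([[ 0.74361478,  0.51630383, -0.42481457,  0.09388547],
       [-0.6685564 ,  0.56626308, -0.4820565 , -0.47881461],
       [-0.00833082,  0.64247684,  0.76625982,  0.84936595],
       [ 0.        ,  0.        ,  0.        ,  1.        ]])}
side {'vfov': 45.28113766806196, 'cx': 259.0116582861914, 'cy': 191.71867364525576, 'T': array([[ 0.95326336,  0.15048853, -0.26199651,  0.17635376],
       [-0.30105865,  0.39977608, -0.86576138, -1.10615887],
       [-0.02554722,  0.90417492,  0.42639776,  0.63297721],
       [ 0.        ,  0.        ,  0.        ,  1.        ]])}
wrist {'vfov': 65.70646984690485, 'cx': 252.82057428412767, 'cy': 191.82063173887624, 'T': array([[ 9.99998636e-01, -1.20411558e-03,  1.13065033e-03,
         5.74064846e-01],
       [ 8.51751451e-04,  9.62406437e-01,  2.71612086e-01,
         6.94445661e-02],
       [-1.41519750e-03, -2.71610752e-01,  9.62406149e-01,
         3.73117817e-01],
       [ 0.00000000e+00,  0.00000000e+00,  0.00000000e+00,
         1.00000000e+00]])}
{'time': 0.15, 'joint_pos': array([-4.21116737e+00,  1.76131101e+01,  8.63661059e+01, -6.52086540e-04,
        7.61113754e+01, -4.21169541e+00]), 'qd': array([-0.05948846, -0.15964444, -0.18500972, -0.03004231, -0.03659617,
       -0.03897963]), 'tau': array([ 7.71606137e-04, -4.57977819e+01, -2.52218986e+01, -9.54763436e-05,
        8.49722768e-03, -4.89260890e-05]), 'ee_pos': array([5.74449791e-01, 1.24587923e-05, 2.17589610e-01]), 'orientation': array([[-1.18736772e-05,  9.99998755e-01, -1.57765925e-03],
       [ 9.99999994e-01,  1.20394836e-05,  1.05086982e-04],
       [ 1.05105845e-04, -1.57765799e-03, -9.99998750e-01]]), 'ft_force': array([-0.03628449,  0.11758189,  0.52734626]), 'moment': array([-0.01648819,  0.00377558,  0.04454642]), 'grasp_force': 0.0, 'finger_gap': 0.08572398479546481}
```

View pics/scene0.png

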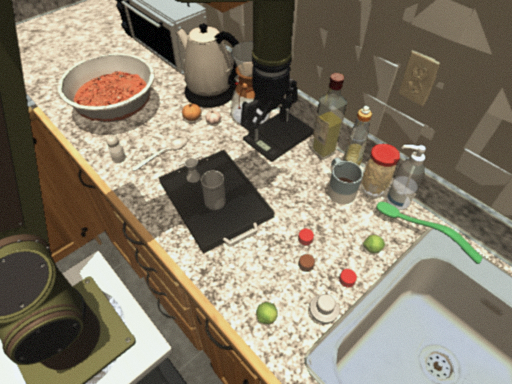

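View pics/side0.png

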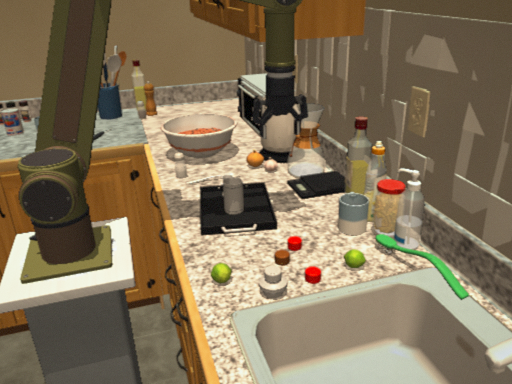

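View pics/wrist0.png

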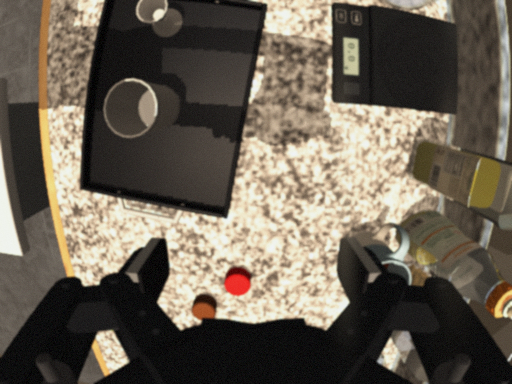

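```bash
python3 - <<'E'
from h import *
L=lambda n:np.load(n+'.npy',allow_pickle=True).item()
im=cv2.imread('pics/scene0.png'); c=L('scene')
w=cv2.imread('pics/wrist0.png'); cw=L('wrist')
P=lambda a:np.round(a,4)
for k,(u,v) in dict(FR=(272,213),NR=(212,250),NL=(160,182),FL=(228,152)).items(): print('scene',k,P(onz(c,u,v,.026)))
for k,(u,v) in dict(FR=(227,216),NR=(82,187)).items(): print('wrist',k,P(onz(cw,u,v,.026,True)))
# tin rim
for u,v in [(131,108),(104,108),(158,108),(131,80),(131,136)]: print('tinw',P(onz(cw,u,v,.101,True)))
print('tin scene',P(onz(c,213,177,.101)))
for k,u,v,z in [('cap',323,299,.059),('band',323,309,.03),('lime_a',267,313,.022),('lime_b',374,243,.022),('red1',306,236,.012),('red2',348,277,.012),('brown',307,262,.012),('mug',346,170,.09)]: print(k,P(onz(c,u,v,z)))
s=L('side')
for k,u,v,z in [('cap',273,269,.059),('band',273,283,.03),('red2',314,274,.012),('tin',233,180,.101)]: print('side',k,P(onz(s,u,v,z)))
a=cv2.resize(im[220:340,240:400],None,fx=4,fy=4,interpolation=cv2.INTER_CUBIC); 
b=cv2.resize(w[60:230,70:270],None,fx=4*.75,fy=4*.75,interpolation=cv2.INTER_CUBIC)
cv2.imwrite('pics/crop.png',b)
E
```

```text
scene FR [ 0.5325 -0.0642  0.026 ]
scene NR [ 0.3502 -0.0464  0.026 ]
scene NL [0.3782 0.2186 0.026 ]
scene FL [0.5906 0.1816 0.026 ]
wrist FR [ 0.5415 -0.0599  0.026 ]
wrist NR [ 0.3411 -0.022   0.026 ]
tinw [0.4573 0.0757 0.101 ]
tinw [0.4272 0.0782 0.101 ]
tinw [0.4851 0.0739 0.101 ]
tinw [0.4578 0.103  0.101 ]
tinw [0.4559 0.0486 0.101 ]
tin scene [0.4605 0.0788 0.101 ]
cap [ 0.439  -0.3136  0.059 ]
band [ 0.4346 -0.3225  0.03  ]
lime_a [ 0.3421 -0.2462  0.022 ]
lime_b [ 0.6551 -0.2936  0.022 ]
red1 [ 0.5534 -0.1652  0.012 ]
red2 [ 0.5428 -0.3069  0.012 ]
brown [ 0.5014 -0.2167  0.012 ]
mug [ 0.7353 -0.1262  0.09  ]
side cap [ 0.4398 -0.3235  0.059 ]
side band [ 0.436  -0.3333  0.03  ]
side red2 [ 0.543  -0.3094  0.012 ]
side tin [0.4569 0.0757 0.101 ]
```

View pics/crop.png

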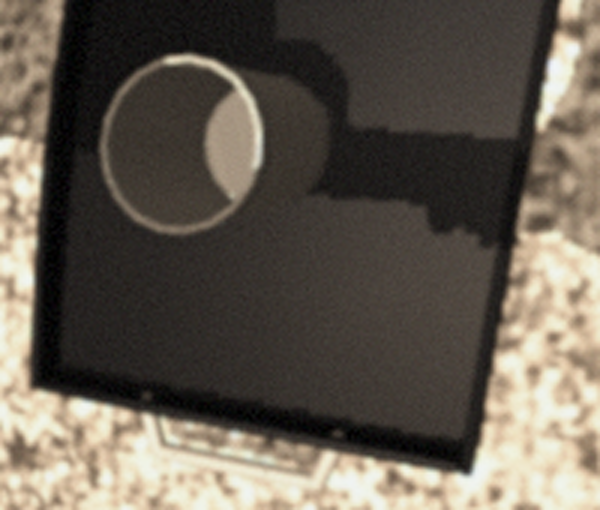

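Call:
move_arm([
  {"offset": [0.6,-0.94,0]},
  {"offset": [0.6,-0.94,0]},
  {"offset": [0.6,-0.94,0]},
  {"offset": [0.6,-0.94,0]},
  {"offset": [0.63,-0.94,0]},
], hand=85)

```text
schema error: expected keys offset, delta_rot
```

Call:
move_arm([
  {"delta_rot": [0,0,-0.86],"offset": [0,0,0.6]},
  {"delta_rot": [0,0,-0.86],"offset": [0,0,0.6]},
  {"delta_rot": [0,0,-0.86],"offset": [0,0,0.6]},
  {"delta_rot": [0,0,-0.86],"offset": [0,0,0.6]},
  {"offset": [0,0,0]},
])

```text
schema error: expected keys offset, delta_rot
```

```bash
python3 - <<'E'
from h import *
im,c=snap('wrist','w1.png'); s=arm.get_state(); print(s['ee_pos'],s['orientation'],s['joint_pos'])
np.save('wc1.npy',c,allow_pickle=True)
print(proj(c,[.4573,.0757,.101],True), proj(c,[.5415,-.0599,.026],True))
E
```

```text
[5.74555451e-01 1.00610617e-05 2.17724813e-01] [[ 2.26686251e-05  9.99999176e-01 -1.28379876e-03]
 [ 9.99999995e-01 -2.25402354e-05  1.00022041e-04]
 [ 9.99930216e-05 -1.28380102e-03 -9.99999171e-01]] [-4.21126551e+00  1.76066727e+01  8.63553522e+01  3.23267494e-04
  7.61117537e+01 -4.21004816e+00]
(np.float64(130.9535904574475), np.float64(108.03103139975948)) (np.float64(226.91503545628558), np.float64(215.9544159265145))
```

View pics/w1.png

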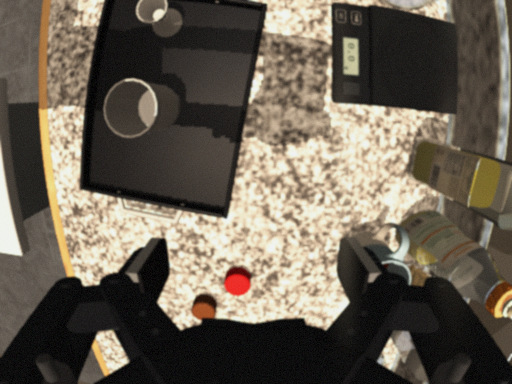

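The arm did not move, because every row needs both keys. The picture matches the first one, with the tin rim at (131,108) and the tray's far right corner at (227,216). I'll resend the moves with both keys.

Call:
move_arm([
  {"offset": [0.6,-0.94,0],"delta_rot": [0,0,0]},
  {"offset": [0.6,-0.94,0],"delta_rot": [0,0,0]},
  {"offset": [0.6,-0.94,0],"delta_rot": [0,0,0]},
  {"offset": [0.6,-0.94,0],"delta_rot": [0,0,0]},
  {"offset": [0.63,-0.94,0],"delta_rot": [0,0,0]},
], hand=85)

```text
time: 0.82
ee_pos: [0.4565, 0.0761, 0.2182]
orientation: [[0.0, 1.0, -0.0], [1.0, -0.0, 0.0], [0.0, -0.0, -1.0]]
ft_force: [-0.7, -0.0, 0.0]
finger_gap: 0.0851
grasp_force: 0.0
```

Call:
move_arm([
  {"delta_rot": [0,0,-0.86],"offset": [0,0,0.6]},
  {"delta_rot": [0,0,-0.86],"offset": [0,0,0.6]},
  {"delta_rot": [0,0,-0.86],"offset": [0,0,0.6]},
  {"delta_rot": [0,0,-0.86],"offset": [0,0,0.6]},
  {"offset": [0,0,0],"delta_rot": [0,0,0]},
])

```text
time: 1.45
ee_pos: [0.4563, 0.0757, 0.1573]
orientation: [[-0.564, 0.826, -0.003], [0.826, 0.564, -0.0], [0.002, -0.003, -1.0]]
ft_force: [-0.7, -0.9, 0.5]
finger_gap: 0.085
grasp_force: 0.0
```

```bash
python3 - <<'E'
from h import *
im,c=snap('wrist','w2.png'); s=arm.get_state(); print(s['time'],s['ee_pos'],s['orientation'],s['joint_pos'])
np.save('wc2.npy',c,allow_pickle=True)
print(proj(c,[.4573,.0757,.101],True), proj(c,[.5415,-.0599,.026],True))
E
```

```text
1.5 [0.45706918 0.07569783 0.15801187] [[-5.62624565e-01  8.26711442e-01 -1.33805270e-03]
 [ 8.26712250e-01  5.62624960e-01 -9.53938469e-05]
 [ 6.73958661e-04 -1.15985548e-03 -9.99999100e-01]] [ 4.17748836e+00  1.21737833e+01  1.04032966e+02  1.48813997e-04
  6.38701102e+01 -3.00601074e+01]
(np.float64(254.24618261771022), np.float64(205.1344914350069)) (np.float64(247.96811575358925), np.float64(310.81206945673216))
```

View pics/w2.png

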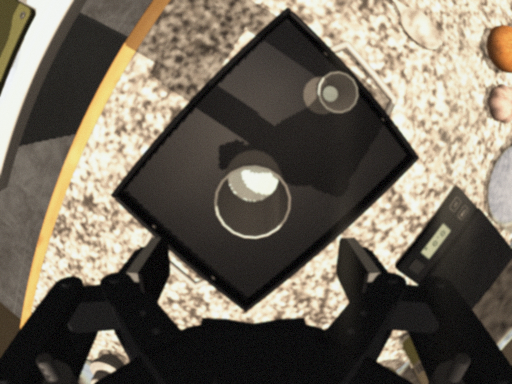

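```bash
python3 - <<'E'
from h import *
c=np.load('wc2.npy',allow_pickle=True).item()
Q={}
for k,u,v,z in [('tin',253,202.5,.101),('FR',248,310.5,.026),('NR',114,192,.026),('FL',417,157,.026),('NL',289,10,.026),('jig',332,93,.068)]:
    Q[k]=onz(c,u,v,z,True); print(k,Q[k].round(4))
yaw=lambda v:np.degrees(np.arctan2(v[1],v[0]))
print(yaw(Q['FR']-Q['NR']),yaw(Q['FL']-Q['FR'])-90,yaw(Q['FL']-Q['NL']),np.linalg.norm(Q['FR']-Q['NR']),np.linalg.norm(Q['FR']-Q['FL']))
cen=np.mean([Q[k] for k in ('FR','NR','FL','NL')],0)
for th in (-.18,-.19,-.2):
    x=np.array([np.cos(th),np.sin(th)]);y=np.array([-x[1],x[0]]); g=cen[:2]+x*.0705-y*.1005; print(th,cen,g)
E
```

```text
tin [0.4554 0.0769 0.101 ]
FR [ 0.5413 -0.0595  0.026 ]
NR [ 0.3383 -0.0189  0.026 ]
FL [0.5871 0.199  0.026 ]
NL [0.3883 0.2364 0.026 ]
jig [0.4619 0.1833 0.068 ]
-11.298835502971402 -10.05848496669428 -10.63936660536043 0.20693648911719223 0.26254869451261165
-0.18 [0.46375413 0.08926039 0.026     ] [ 0.51512263 -0.02223749]
-0.19 [0.46375413 0.08926039 0.026     ] [ 0.51400511 -0.02274559]
-0.2 [0.46375413 0.08926039 0.026     ] [ 0.51288255 -0.02324249]
```

Call:
move_arm([
  {"delta_rot": [0,0,0],"offset": [0,0,0.84]},
  {"delta_rot": [0,0,0],"offset": [0,0,0.84]},
  {"delta_rot": [0,0,0],"offset": [0,0,0.84]},
  {"delta_rot": [0,0,0],"offset": [0,0,0.84]},
  {"offset": [0,0,0.84],"delta_rot": [0,0,0]},
])

```text
time: 2.12
ee_pos: [0.4587, 0.0758, 0.0536]
orientation: [[-0.563, 0.827, 0.002], [0.827, 0.563, 0.0], [-0.001, 0.002, -1.0]]
ft_force: [1.0, 0.1, -0.6]
finger_gap: 0.0847
grasp_force: 0.0
```

Call:
move_arm([
  {"delta_rot": [0,0,0],"offset": [0,0,0]},
  {"delta_rot": [0,0,0],"offset": [0,0,0]},
  {"delta_rot": [0,0,0],"offset": [0,0,0]},
  {"delta_rot": [0,0,0],"offset": [0,0,0]},
  {"offset": [0,0,0],"delta_rot": [0,0,0]},
], hand=50)

```text
time: 2.75
ee_pos: [0.4585, 0.0757, 0.0543]
orientation: [[-0.565, 0.825, 0.002], [0.825, 0.565, 0.0], [-0.001, 0.002, -1.0]]
ft_force: [0.1, -0.1, 6.1]
finger_gap: 0.0563
grasp_force: 64.9
```

Call:
move_arm([
  {"delta_rot": [0,0,0],"offset": [-0.2,0,0]},
  {"delta_rot": [0,0,0],"offset": [-0.3,-0.03,0]},
  {"delta_rot": [0,0,0],"offset": [-0.3,-0.03,0]},
  {"delta_rot": [0,0,0],"offset": [-0.3,-0.03,0]},
  {"offset": [-0.3,-0.03,0],"delta_rot": [0,0,0]},
])

```text
time: 3.38
ee_pos: [0.4754, 0.0457, 0.0543]
orientation: [[-0.565, 0.825, 0.002], [0.825, 0.565, 0.001], [0.0, 0.002, -1.0]]
ft_force: [-1.5, 3.0, 7.4]
finger_gap: 0.0561
grasp_force: 65.0
```

Call:
move_arm([
  {"delta_rot": [0,0,0],"offset": [-0.3,-0.03,0]},
  {"delta_rot": [0,0,0],"offset": [-0.3,-0.03,0]},
  {"delta_rot": [0,0,0],"offset": [-0.3,-0.03,0]},
  {"delta_rot": [0,0,0],"offset": [-0.3,-0.03,0]},
  {"offset": [-0.3,-0.03,0],"delta_rot": [0,0,0]},
])

```text
time: 4.0
ee_pos: [0.4934, 0.0126, 0.0543]
orientation: [[-0.564, 0.825, 0.001], [0.825, 0.564, 0.001], [0.0, 0.002, -1.0]]
ft_force: [-1.0, 2.2, 7.2]
finger_gap: 0.0565
grasp_force: 65.0
```

Call:
move_arm([
  {"delta_rot": [0,0,0],"offset": [-0.3,-0.03,0]},
  {"delta_rot": [0,0,0],"offset": [-0.3,-0.02,0]},
  {"delta_rot": [0,0,0],"offset": [-0.2,0,0]},
  {"delta_rot": [0,0,0],"offset": [-0.2,0,0]},
  {"offset": [-0.2,0,0],"delta_rot": [0,0,0]},
])

```text
time: 4.62
ee_pos: [0.5091, -0.0128, 0.0543]
orientation: [[-0.565, 0.825, 0.001], [0.825, 0.565, 0.001], [0.0, 0.001, -1.0]]
ft_force: [-2.1, 2.6, 7.7]
finger_gap: 0.0567
grasp_force: 65.0
```

Call:
move_arm([
  {"delta_rot": [0,0,0],"offset": [-0.1,0,0]},
  {"delta_rot": [0,0,0],"offset": [-0.1,0,0]},
  {"delta_rot": [0,0,0],"offset": [-0.06,0,0]},
])

```text
time: 5.0
ee_pos: [0.5127, -0.0182, 0.0543]
orientation: [[-0.564, 0.825, 0.001], [0.825, 0.564, 0.001], [0.0, 0.001, -1.0]]
ft_force: [-2.3, 1.6, 7.7]
finger_gap: 0.0562
grasp_force: 65.0
```

Call:
move_arm([
  {"delta_rot": [0,0,0],"offset": [-0.06,0,0]},
  {"delta_rot": [0,0,0],"offset": [0,0,0]},
])

```text
time: 5.25
ee_pos: [0.5137, -0.0195, 0.0543]
orientation: [[-0.565, 0.825, 0.001], [0.825, 0.565, 0.001], [-0.0, 0.001, -1.0]]
ft_force: [-1.0, 1.5, 7.6]
finger_gap: 0.0564
grasp_force: 65.0
```

```bash
python3 - <<'E'
from h import *
im,c=snap('wrist','w3.png'); s=arm.get_state(); print(s['time'],s['ee_pos'],s['ft_force'])
np.save('wc3.npy',c,allow_pickle=True)
E
```

```text
5.3 [ 0.51364765 -0.01948837  0.05428858] [-1.0385816   2.21499123  7.81735399]
```

Nothing has touched the rims yet, so I'll keep going in small steps.

Call:
move_arm([
  {"delta_rot": [0,0,0],"offset": [-0.05,0,0]},
  {"delta_rot": [0,0,0],"offset": [-0.05,0,0]},
])

```text
time: 5.55
ee_pos: [0.5149, -0.0214, 0.0543]
orientation: [[-0.565, 0.825, 0.001], [0.825, 0.565, 0.001], [0.0, 0.001, -1.0]]
ft_force: [-2.5, 2.4, 7.4]
finger_gap: 0.0566
grasp_force: 65.0
```

Call:
move_arm([
  {"delta_rot": [0,0,0],"offset": [-0.05,0,0]},
  {"delta_rot": [0,0,0],"offset": [-0.05,0,0]},
])

```text
time: 5.8
ee_pos: [0.5156, -0.0224, 0.0544]
orientation: [[-0.564, 0.826, -0.0], [0.826, 0.564, 0.003], [0.003, 0.001, -1.0]]
ft_force: [-3.4, 7.0, 11.4]
finger_gap: 0.0563
grasp_force: 65.4
```

Call:
move_arm([
  {"delta_rot": [0,0,0],"offset": [-0.05,0,0]},
  {"delta_rot": [0,0,0],"offset": [0,0,0]},
])

```text
time: 6.05
ee_pos: [0.5157, -0.0226, 0.0545]
orientation: [[-0.564, 0.826, -0.001], [0.826, 0.564, 0.004], [0.004, 0.001, -1.0]]
ft_force: [-3.3, 8.7, 12.4]
finger_gap: 0.0566
grasp_force: 65.4
```

Call:
move_arm([
  {"delta_rot": [0,0,0],"offset": [-0.02,0.04,0]},
  {"delta_rot": [0,0,0],"offset": [0,0,0]},
])

```text
time: 6.3
ee_pos: [0.5158, -0.0226, 0.0545]
orientation: [[-0.564, 0.826, -0.003], [0.826, 0.564, 0.004], [0.005, -0.0, -1.0]]
ft_force: [-5.4, 8.4, 13.9]
finger_gap: 0.0565
grasp_force: 65.7
```

Call:
move_arm([
  {"delta_rot": [0,0,0],"offset": [-0.02,0.04,0]},
  {"delta_rot": [0,0,0],"offset": [0,0,0]},
])

```text
time: 6.55
ee_pos: [0.5159, -0.0225, 0.0545]
orientation: [[-0.564, 0.825, -0.005], [0.825, 0.564, 0.003], [0.006, -0.002, -1.0]]
ft_force: [-7.7, 6.4, 17.1]
finger_gap: 0.0564
grasp_force: 65.9
```

```bash
python3 - <<'E'
from h import *
im,c=snap('wrist','w4.png'); s=arm.get_state(); print(s['time'],s['ee_pos'],s['ft_force'])
np.save('wc4.npy',c,allow_pickle=True)
a,_=snap('scene','s4.png')
cr=cv2.resize(a[140:260,150:290],None,fx=3.5,fy=3.5,interpolation=cv2.INTER_CUBIC); wr=im[130:384,110:400]
H=cr.shape[0]; cv2.imwrite('pics/v4.png',np.hstack([cr[:254*2][:H],cv2.resize(im[170:384,180:330],(300,H))]))
E
```

```text
6.6 [ 0.51593244 -0.02255376  0.05453021] [-6.70202597  6.25549049 16.4962316 ]
```

View pics/v4.png

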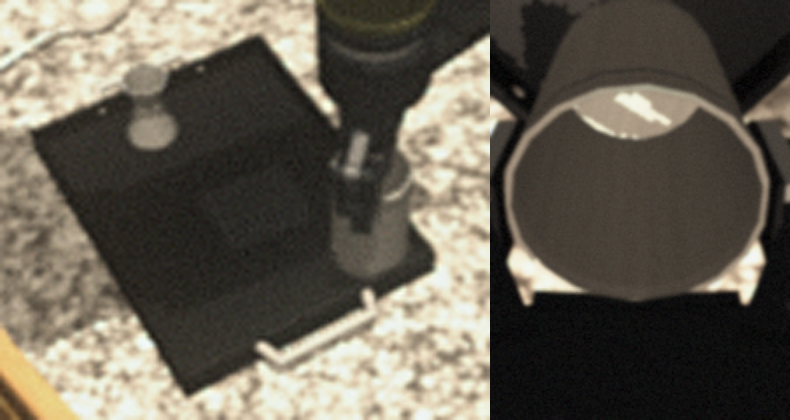

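Call:
move_arm([
  {"delta_rot": [0,0,0],"offset": [0,0,0]},
  {"delta_rot": [0,0,0],"offset": [0,0,0]},
  {"delta_rot": [0,0,0],"offset": [0,0,0]},
  {"delta_rot": [0,0,0],"offset": [0,0,0]},
], hand=85)

```text
time: 7.15
ee_pos: [0.5192, -0.025, 0.0531]
orientation: [[-0.565, 0.825, -0.0], [0.825, 0.565, -0.0], [0.0, -0.0, -1.0]]
ft_force: [-0.5, -0.2, 0.2]
finger_gap: 0.0848
grasp_force: 0.0
```

Call:
move_arm([
  {"delta_rot": [0,0,0],"offset": [0,0,-0.5]},
  {"delta_rot": [0,0,0],"offset": [0,0,-0.8]},
  {"delta_rot": [0,0,0],"offset": [0,0,-0.9]},
  {"delta_rot": [0,0,0],"offset": [0,0,-0.9]},
  {"delta_rot": [0,0,0],"offset": [0,0,-0.9]},
])

```text
time: 7.78
ee_pos: [0.5192, -0.0249, 0.1549]
orientation: [[-0.565, 0.825, 0.001], [0.825, 0.565, -0.0], [-0.001, 0.001, -1.0]]
ft_force: [0.7, -0.2, 0.2]
finger_gap: 0.0848
grasp_force: 0.0
```

Call:
move_arm([
  {"delta_rot": [0,0,0],"offset": [0,0,-0.9]},
  {"delta_rot": [0,0,0],"offset": [0,0,-0.9]},
  {"delta_rot": [0,0,0],"offset": [0,0,-0.5]},
  {"delta_rot": [0,0,0],"offset": [0,0,0]},
  {"delta_rot": [0,0,0],"offset": [0,0,0]},
])

```text
time: 8.4
ee_pos: [0.5184, -0.0248, 0.2101]
orientation: [[-0.565, 0.825, -0.001], [0.825, 0.565, 0.0], [0.001, -0.001, -1.0]]
ft_force: [0.6, -0.6, 0.5]
finger_gap: 0.085
grasp_force: 0.0
```

```bash
python3 - <<'E'
from h import *
im,c=snap('wrist','w5.png'); s=arm.get_state(); print(s['time'],s['ee_pos'],s['ft_force'])
np.save('wc5.npy',c,allow_pickle=True)
cv2.imwrite('pics/v5.png',cv2.resize(im[100:340,100:400],None,fx=2.5,fy=2.5,interpolation=cv2.INTER_CUBIC))
print(proj(c,[.5159,-.0225,.101],True), proj(c,[.5415,-.0599,.026],True))
E
```

```text
8.45 [ 0.51831017 -0.02472009  0.2098541 ] [-0.65573566  0.41765599 -0.389101  ]
(np.float64(252.0556679834337), np.float64(183.06355194983095)) (np.float64(252.1900185120251), np.float64(204.48669347847712))
```

View pics/v5.png

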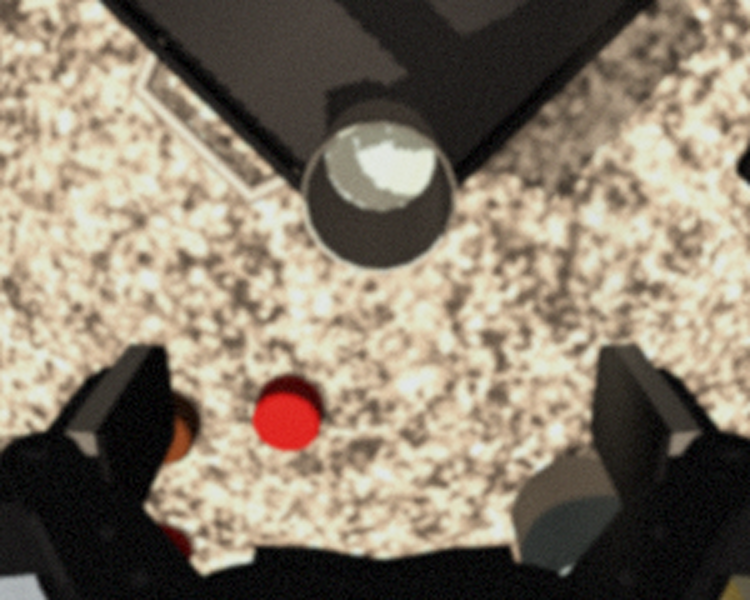

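```bash
python3 - <<'E'
from h import *
c=np.load('wc5.npy',allow_pickle=True).item(); im=cv2.imread('pics/w5.png'); g=cv2.GaussianBlur(im,(0,0),1).max(2)
t=onz(c,252,178.4,.101,True); print('tin',t.round(4))
# outer edge points: per row, dark->bright transition
def edge(rows,side):
    P=[]
    for v in rows:
        r=g[v].astype(int)
        if side<0: u=next((u for u in range(250,60,-1) if r[u]>70 and u<100+ (105+v-100)/1.0 and u<225),None)
        else: u=next((u for u in range(270,440) if r[u]>75 and u>285),None)
        if u: P.append(onz(c,u+.5*(-side),v,.026,True)[:2]); print(side,v,u,end=' ')
    return np.array(P)
def fit(P):
    for _ in range(3):
        m=P.mean(0); d=np.linalg.svd(P-m)[2][0]; n=np.array([-d[1],d[0]]); r=(P-m)@n; P=P[abs(r)<=max(.001,1.5*r.std())]
    print('\nfit n',len(P),'rms',r.std(),'yaw',np.degrees(np.arctan2(d[1],d[0]))); return m,n
for rows,s in ((range(104,170,4),-1),(range(104,164,4),1)):
    m,n=fit(edge(rows,s)); print('gap mm',(abs((t[:2]-m)@n)-.0345)*1e3)
E
```

```text
tin [ 0.5134 -0.0189  0.101 ]
-1 104 144 -1 108 148 -1 112 216 -1 116 220 -1 120 224 -1 124 224 -1 128 223 -1 132 224 -1 136 218 -1 140 210 -1 144 186 -1 148 190 -1 152 194 -1 156 198 -1 160 224 -1 164 224 -1 168 224 
fit n 12 rms 0.015916151139664454 yaw 3.148197335564926
gap mm -28.643454516016917
1 104 362 1 108 352 1 112 348 1 116 344 1 120 340 1 124 337 1 128 332 1 132 329 1 136 326 1 140 320 1 144 316 1 148 313 1 152 308 1 156 304 1 160 301 
fit n 13 rms 0.00037323675300735264 yaw -99.26291167229769
gap mm 2.5723018587556075
```

Call:
move_arm([
  {"delta_rot": [0,0,0],"offset": [-0.8,-0.93,0]},
  {"delta_rot": [0,0,0],"offset": [-0.8,-0.93,0]},
  {"delta_rot": [0,0,0],"offset": [-0.8,-0.93,0]},
  {"delta_rot": [0,0,0],"offset": [-0.8,-0.93,0]},
  {"delta_rot": [0,0,0],"offset": [-0.8,-0.93,0]},
])

```text
time: 9.07
ee_pos: [0.4788, -0.1737, 0.2097]
orientation: [[-0.565, 0.825, -0.002], [0.825, 0.565, 0.001], [0.002, -0.001, -1.0]]
ft_force: [0.4, -0.8, -0.6]
finger_gap: 0.0846
grasp_force: 0.0
```

Call:
move_arm([
  {"delta_rot": [0,0,0],"offset": [-0.8,-0.94,0]},
  {"delta_rot": [0,0,0],"offset": [-0.8,-0.94,0]},
  {"delta_rot": [0,0,0],"offset": [-0.8,-0.94,0]},
  {"delta_rot": [0,0,0],"offset": [-0.8,-0.94,0]},
  {"delta_rot": [0,0,0],"offset": [-0.8,-0.94,0]},
])

```text
time: 9.7
ee_pos: [0.4384, -0.3224, 0.2096]
orientation: [[-0.565, 0.825, -0.002], [0.825, 0.565, 0.002], [0.002, -0.001, -1.0]]
ft_force: [0.1, 0.3, -0.9]
finger_gap: 0.0849
grasp_force: 0.0
```

Call:
move_arm([
  {"delta_rot": [0,0,0],"offset": [0,0,0.8]},
  {"delta_rot": [0,0,0],"offset": [0,0,0.8]},
  {"delta_rot": [0,0,0],"offset": [0,0,0.4]},
  {"delta_rot": [0,0,0],"offset": [0,0,0]},
  {"delta_rot": [0,0,0],"offset": [0,0,0]},
])

```text
time: 10.32
ee_pos: [0.4397, -0.3221, 0.1612]
orientation: [[-0.565, 0.825, 0.001], [0.825, 0.565, -0.001], [-0.001, 0.0, -1.0]]
ft_force: [0.8, 0.2, 0.6]
finger_gap: 0.0852
grasp_force: 0.0
```

```bash
python3 - <<'E'
from h import *
im,c=snap('wrist','w6.png'); s=arm.get_state(); print(s['time'],s['ee_pos'],s['ft_force'])
np.save('wc6.npy',c,allow_pickle=True)
x=s['ee_pos']; print(proj(c,[x[0],x[1],.059],True))
cv2.imwrite('pics/v6.png',cv2.resize(im[60:360,80:430],None,fx=2,fy=2,interpolation=cv2.INTER_CUBIC))
E
```

```text
10.375 [ 0.43976849 -0.32218027  0.16150141] [ 0.00320159 -0.09388786  0.12401988]
(np.float64(252.85899480069335), np.float64(188.4501006154428))
```

View pics/v6.png

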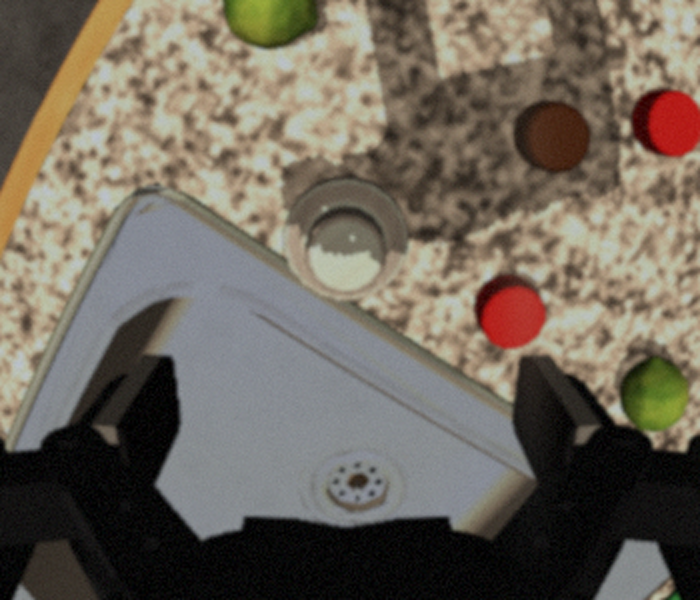

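Call:
move_arm([
  {"delta_rot": [0,0,0.75],"offset": [0,0,0]},
  {"delta_rot": [0,0,0.75],"offset": [0,0,0]},
  {"delta_rot": [0,0,0.75],"offset": [0,0,0]},
  {"delta_rot": [0,0,0.75],"offset": [0,0,0]},
  {"delta_rot": [0,0,0],"offset": [0,0,0]},
])

```text
time: 11.0
ee_pos: [0.4397, -0.3221, 0.1616]
orientation: [[-0.078, 0.997, 0.001], [0.997, 0.078, -0.001], [-0.001, 0.001, -1.0]]
ft_force: [0.4, -0.1, -1.2]
finger_gap: 0.0852
grasp_force: 0.0
```

```bash
python3 - <<'E'
from h import *
c6=np.load('wc6.npy',allow_pickle=True).item()
print('6 cap',onz(c6,253,185,.059,True).round(4),'band',onz(c6,253.3,179,.03,True).round(4))
im,c=snap('wrist','w7.png'); s=arm.get_state(); print(s['time'],s['ee_pos'],s['joint_pos'])
np.save('wc7.npy',c,allow_pickle=True)
p=onz(c6,253,185,.059,True); print('pred',proj(c,p,True))
cv2.imwrite('pics/v7.png',cv2.resize(im[100:300,150:350],None,fx=3,fy=3,interpolation=cv2.INTER_CUBIC))
E
```

```text
6 cap [ 0.4381 -0.3195  0.059 ] band [ 0.4391 -0.3204  0.03  ]
11.05 [ 0.43957026 -0.32213491  0.16148456] [-4.06752908e+01  1.80551620e+01  9.45898709e+01 -2.06698050e-03
  6.72767175e+01 -4.52256199e+01]
pred (np.float64(251.53316893760606), np.float64(184.9765956666956))
```

View pics/v7.png

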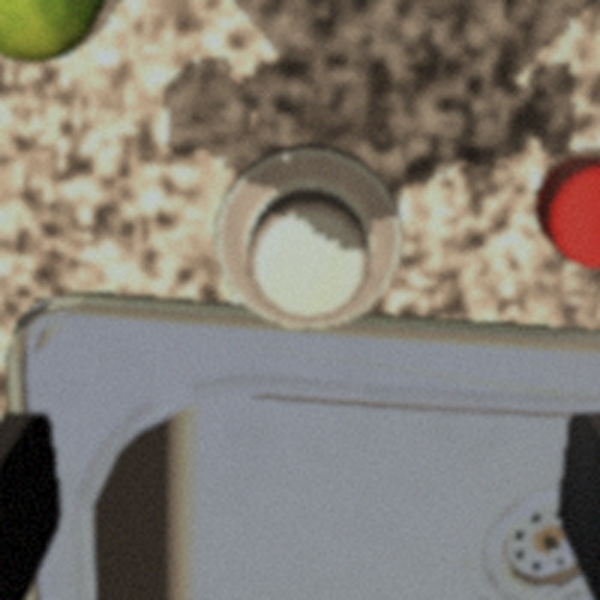

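```bash
python3 - <<'E'
from h import *
c=np.load('wc5.npy',allow_pickle=True).item()
t=onz(c,252,178.4,.101,True)[:2]
P=np.array([onz(c,u,v,.026,True)[:2] for u,v in [(144.5,104),(148.5,108),(186.5,144),(190.5,148),(194.5,152),(198.5,156)]])
m=P.mean(0); d=np.linalg.svd(P-m)[2][0]; n=np.array([-d[1],d[0]]); print('right gap',abs((t-m)@n)*1e3-34.5, np.degrees(np.arctan2(d[1],d[0])))
E
```

```text
right gap 2.603131052032012 -10.32725141297805
```

Call:
move_arm([
  {"delta_rot": [0,0,0],"offset": [0.08,-0.02,0.4]},
  {"delta_rot": [0,0,0],"offset": [0,0,0.9]},
  {"delta_rot": [0,0,0],"offset": [0,0,0.9]},
  {"delta_rot": [0,0,0],"offset": [0,0,0.9]},
  {"delta_rot": [0,0,0],"offset": [0,0,0.9]},
])

```text
time: 11.68
ee_pos: [0.4383, -0.3196, 0.0596]
orientation: [[-0.078, 0.997, -0.0], [0.997, 0.078, 0.0], [0.0, -0.0, -1.0]]
ft_force: [-0.6, 0.6, -0.4]
finger_gap: 0.0851
grasp_force: 0.0
```

Call:
move_arm([
  {"delta_rot": [0,0,0],"offset": [0,0,0.6]},
  {"delta_rot": [0,0,0],"offset": [0,0,0.6]},
  {"delta_rot": [0,0,0],"offset": [0,0,0.4]},
  {"delta_rot": [0,0,0],"offset": [0,0,0]},
  {"delta_rot": [0,0,0],"offset": [0,0,0]},
])

```text
time: 12.3
ee_pos: [0.4389, -0.3203, 0.0212]
orientation: [[-0.077, 0.997, 0.001], [0.997, 0.077, -0.001], [-0.001, 0.001, -1.0]]
ft_force: [0.2, 0.6, 0.2]
finger_gap: 0.0849
grasp_force: 0.0
```

Call:
move_arm([
  {"delta_rot": [0,0,0],"offset": [0,0,-0.8]},
  {"delta_rot": [0,0,0],"offset": [0,0,-1]},
  {"delta_rot": [0,0,0],"offset": [0,0,-1]},
  {"delta_rot": [0,0,0],"offset": [0,0,-1]},
  {"delta_rot": [0,0,0],"offset": [0,0,-1]},
])

```text
time: 12.92
ee_pos: [0.4388, -0.3201, 0.1425]
orientation: [[-0.077, 0.997, 0.001], [0.997, 0.077, -0.001], [-0.001, 0.001, -1.0]]
ft_force: [0.2, 0.0, -1.1]
finger_gap: 0.0849
grasp_force: 0.0
```

Call:
move_arm([
  {"delta_rot": [0,0,0],"offset": [0.92,0.18,-0.4]},
  {"delta_rot": [0,0,0],"offset": [0.92,0.18,-0.2]},
  {"delta_rot": [0,0,0],"offset": [0.92,0.18,0]},
  {"delta_rot": [0,0,0],"offset": [0.92,0.18,0]},
  {"delta_rot": [0,0,0],"offset": [0.92,0.18,0]},
], hand=0)

```text
time: 13.55
ee_pos: [0.4515, -0.2012, 0.1556]
orientation: [[-0.077, 0.997, -0.001], [0.997, 0.077, 0.001], [0.001, -0.001, -1.0]]
ft_force: [0.2, 0.5, -0.7]
finger_gap: 0.0002
grasp_force: 0.0
```

Call:
move_arm([
  {"delta_rot": [0,0,0],"offset": [0.92,0.18,0]},
  {"delta_rot": [0,0,0],"offset": [0.92,0.18,0]},
  {"delta_rot": [0,0,0],"offset": [0.92,0.18,0]},
  {"delta_rot": [0,0,0],"offset": [0.92,0.18,0]},
  {"delta_rot": [0,0,0],"offset": [0.92,0.18,0]},
])

```text
time: 14.18
ee_pos: [0.4648, -0.085, 0.1556]
orientation: [[-0.077, 0.997, -0.001], [0.997, 0.077, 0.001], [0.001, -0.001, -1.0]]
ft_force: [-0.7, -0.3, -0.1]
finger_gap: -0.0002
grasp_force: 0.0
```

Call:
move_arm([
  {"delta_rot": [0,0,0],"offset": [0.92,0.18,0]},
  {"delta_rot": [0,0,0],"offset": [0.92,0.18,0]},
  {"delta_rot": [0,0,0],"offset": [0.92,0.18,0]},
  {"delta_rot": [0,0,0],"offset": [0.92,0.18,0]},
  {"delta_rot": [0,0,0],"offset": [0.95,0.18,0]},
])

```text
time: 14.8
ee_pos: [0.4781, 0.0318, 0.1556]
orientation: [[-0.077, 0.997, -0.001], [0.997, 0.077, 0.001], [0.001, -0.001, -1.0]]
ft_force: [-0.4, -0.4, 0.8]
finger_gap: 0.0001
grasp_force: 0.0
```

Call:
move_arm([
  {"delta_rot": [0,0,-0.75],"offset": [0,0,0]},
  {"delta_rot": [0,0,-0.75],"offset": [0,0,0]},
  {"delta_rot": [0,0,-0.75],"offset": [0,0,0]},
  {"delta_rot": [0,0,-0.75],"offset": [0,0,0]},
  {"delta_rot": [0,0,0],"offset": [0,0,0]},
])

```text
time: 15.42
ee_pos: [0.4782, 0.0309, 0.1556]
orientation: [[-0.564, 0.826, -0.001], [0.826, 0.564, 0.0], [0.001, -0.001, -1.0]]
ft_force: [-0.1, 0.1, -0.7]
finger_gap: 0.0003
grasp_force: 0.0
```

Call:
move_arm([
  {"delta_rot": [0,0,0],"offset": [0,0,0.9]},
  {"delta_rot": [0,0,0],"offset": [0,0,0.9]},
  {"delta_rot": [0,0,0],"offset": [0,0,0.9]},
  {"delta_rot": [0,0,0],"offset": [0,0,0.9]},
  {"delta_rot": [0,0,0],"offset": [-0.1,0.04,0.54]},
])

```text
time: 16.05
ee_pos: [0.4803, 0.0289, 0.0513]
orientation: [[-0.564, 0.826, -0.002], [0.826, 0.564, 0.0], [0.001, -0.002, -1.0]]
ft_force: [-1.1, 0.4, -0.0]
finger_gap: 0.0001
grasp_force: 0.0
```

Call:
move_arm([
  {"delta_rot": [0,0,0],"offset": [-0.1,0,0]},
  {"delta_rot": [0,0,0],"offset": [-0.1,0,0]},
  {"delta_rot": [0,0,0],"offset": [-0.1,0,0]},
  {"delta_rot": [0,0,0],"offset": [-0.1,0,0]},
  {"delta_rot": [0,0,0],"offset": [-0.05,0,0]},
])

```text
time: 16.68
ee_pos: [0.4883, 0.019, 0.0527]
orientation: [[-0.565, 0.825, 0.001], [0.825, 0.565, -0.0], [-0.001, 0.001, -1.0]]
ft_force: [0.3, -0.1, -0.8]
finger_gap: -0.0
grasp_force: 0.0
```

Call:
move_arm([
  {"delta_rot": [0,0,0],"offset": [-0.06,0,0]},
  {"delta_rot": [0,0,0],"offset": [-0.04,0,0]},
])

```text
time: 16.92
ee_pos: [0.4894, 0.0171, 0.0523]
orientation: [[-0.565, 0.825, -0.0], [0.825, 0.565, 0.0], [0.0, 0.0, -1.0]]
ft_force: [-0.1, 0.4, 0.3]
finger_gap: -0.0
grasp_force: 0.0
```

Call:
move_arm([
  {"delta_rot": [0,0,0],"offset": [-0.06,0,0]},
  {"delta_rot": [0,0,0],"offset": [-0.04,0,0]},
])

```text
time: 17.18
ee_pos: [0.4908, 0.015, 0.0523]
orientation: [[-0.565, 0.825, -0.0], [0.825, 0.565, -0.0], [0.0, -0.0, -1.0]]
ft_force: [-0.2, -0.6, 0.2]
finger_gap: 0.0002
grasp_force: 0.0
```

Call:
move_arm([
  {"delta_rot": [0,0,0],"offset": [-0.05,0,0]},
  {"delta_rot": [0,0,0],"offset": [-0.05,0,0]},
])

```text
time: 17.42
ee_pos: [0.4922, 0.0129, 0.0523]
orientation: [[-0.565, 0.825, -0.0], [0.825, 0.565, -0.0], [0.0, -0.0, -1.0]]
ft_force: [0.2, 0.5, 1.2]
finger_gap: -0.0
grasp_force: 0.0
```

Call:
move_arm([
  {"delta_rot": [0,0,0],"offset": [-0.05,0,0]},
  {"delta_rot": [0,0,0],"offset": [-0.05,0,0]},
])

```text
time: 17.68
ee_pos: [0.4926, 0.0112, 0.0522]
orientation: [[-0.565, 0.825, -0.002], [0.825, 0.565, 0.0], [0.001, -0.001, -1.0]]
ft_force: [-2.4, 1.5, 1.8]
finger_gap: -0.0002
grasp_force: 1.3
```

Call:
move_arm([
  {"delta_rot": [0,0,0],"offset": [-0.04,0,0]},
  {"delta_rot": [0,0,0],"offset": [-0.04,0,0]},
])

```text
time: 17.92
ee_pos: [0.4938, 0.0094, 0.0521]
orientation: [[-0.565, 0.825, -0.002], [0.825, 0.565, 0.0], [0.001, -0.001, -1.0]]
ft_force: [-3.9, 1.9, 2.6]
finger_gap: 0.0
grasp_force: 1.5
```

Call:
move_arm([
  {"delta_rot": [0,0,0],"offset": [-0.04,0,0]},
  {"delta_rot": [0,0,0],"offset": [-0.04,0,0]},
])

```text
time: 18.18
ee_pos: [0.4954, 0.0077, 0.0523]
orientation: [[-0.565, 0.825, -0.001], [0.825, 0.565, 0.0], [0.001, -0.001, -1.0]]
ft_force: [-4.2, 2.6, 3.4]
finger_gap: -0.0
grasp_force: 2.2
```

Call:
move_arm([
  {"delta_rot": [0,0,0],"offset": [-0.04,0,0]},
  {"delta_rot": [0,0,0],"offset": [-0.04,0,0]},
])

```text
time: 18.42
ee_pos: [0.4954, 0.007, 0.0523]
orientation: [[-0.564, 0.826, -0.003], [0.826, 0.564, 0.002], [0.003, -0.001, -1.0]]
ft_force: [-7.2, 7.4, 7.3]
finger_gap: 0.0002
grasp_force: 4.9
```

Call:
move_arm([
  {"delta_rot": [0,0,0],"offset": [0.05,0,0]},
  {"delta_rot": [0,0,0],"offset": [0.05,0,0]},
])

```text
time: 18.68
ee_pos: [0.4956, 0.008, 0.0523]
orientation: [[-0.565, 0.825, 0.0], [0.825, 0.565, -0.0], [-0.0, 0.0, -1.0]]
ft_force: [-2.9, 1.3, -0.2]
finger_gap: 0.0001
grasp_force: 1.0
```

Call:
move_arm([
  {"delta_rot": [0,0,0],"offset": [0.05,0,0]},
  {"delta_rot": [0,0,0],"offset": [0.05,0,0]},
])

```text
time: 18.92
ee_pos: [0.4953, 0.0099, 0.0524]
orientation: [[-0.565, 0.825, 0.002], [0.825, 0.565, -0.0], [-0.001, 0.001, -1.0]]
ft_force: [-0.4, -0.1, 0.1]
finger_gap: -0.0
grasp_force: 0.4
```

Call:
move_arm([
  {"delta_rot": [0,0,0],"offset": [0.06,0,0]},
  {"delta_rot": [0,0,0],"offset": [0.06,0,0]},
])

```text
time: 19.18
ee_pos: [0.4932, 0.0124, 0.0525]
orientation: [[-0.565, 0.825, 0.001], [0.825, 0.565, -0.0], [-0.001, 0.001, -1.0]]
ft_force: [0.2, -0.1, -0.3]
finger_gap: 0.0002
grasp_force: 0.0
```

Call:
move_arm([
  {"delta_rot": [0,0,0],"offset": [0.1,0,0]},
  {"delta_rot": [0,0,0],"offset": [0.2,0,0]},
  {"delta_rot": [0,0,0],"offset": [0.2,0,0]},
])

```text
time: 19.55
ee_pos: [0.4851, 0.0232, 0.0523]
orientation: [[-0.565, 0.825, 0.0], [0.825, 0.565, 0.0], [-0.0, 0.0, -1.0]]
ft_force: [0.5, 0.4, 0.0]
finger_gap: 0.0002
grasp_force: 0.0
```

Call:
move_arm([
  {"delta_rot": [0,0,0],"offset": [0,0,-0.8]},
  {"delta_rot": [0,0,0],"offset": [0,0,-1]},
  {"delta_rot": [0,0,0],"offset": [0,0,-1]},
  {"delta_rot": [0,0,0],"offset": [0,0,-1]},
  {"delta_rot": [0,0,0],"offset": [0,0,-1]},
])

```text
time: 20.18
ee_pos: [0.4849, 0.0232, 0.1731]
orientation: [[-0.565, 0.825, -0.0], [0.825, 0.565, 0.0], [0.0, -0.0, -1.0]]
ft_force: [0.4, -0.4, 0.6]
finger_gap: -0.0001
grasp_force: 0.0
```

Call:
move_arm([
  {"delta_rot": [0,0,0],"offset": [-0.8,0,-0.8]},
  {"delta_rot": [0,0,0],"offset": [-0.8,0,-0.7]},
  {"delta_rot": [0,0,0],"offset": [-0.73,0,0]},
  {"delta_rot": [0,0,0],"offset": [0,0,0]},
  {"delta_rot": [0,0,0],"offset": [0,0,0]},
], hand=85)

```text
time: 20.8
ee_pos: [0.517, -0.0247, 0.2085]
orientation: [[-0.565, 0.825, -0.003], [0.825, 0.565, 0.001], [0.002, -0.002, -1.0]]
ft_force: [-0.2, 0.5, 0.3]
finger_gap: 0.0851
grasp_force: 0.0
```

```bash
cat >> h.py <<'E'
def circ(im,c,p0,z,R,fish=True,inner=False):
    """refine circle of radius R at height z near p0 by max radial gradient rays; returns world centre, residual"""
    g=cv2.GaussianBlur(im,(0,0),1).astype(float).sum(2)/3; p=np.array(p0[:2],float)
    for it,w in enumerate((.006,.004,.003)):
        Q=[]
        for a in np.arange(0,2*np.pi,np.pi/36):
            e=np.array([np.cos(a),np.sin(a)]); rr=np.arange(R-w,R+w,.0003)
            uv=np.array([proj(c,[*(p+r*e),z],fish) for r in rr],np.float32)
            s=cv2.remap(g.astype(np.float32),uv[:,0][None],uv[:,1][None],cv2.INTER_LINEAR)[0]
            Q.append(p+e*rr[np.argmax(s)])   # bright rim ridge
        Q=np.array(Q); k=np.ones(len(Q),bool)
        for _ in range(6):
            A=np.c_[2*Q[k],np.ones(k.sum())]; x=np.linalg.lstsq(A,(Q[k]**2).sum(1),rcond=None)[0]
            d=np.hypot(*(Q-x[:2]).T)-np.sqrt(x[2]+x[:2]@x[:2]); k=abs(d)<max(.0006,1.2*np.std(d[k]))
        p=x[:2]
    return p,np.sqrt(x[2]+p@p),k.sum(),d[k].std()
E
python3 - <<'E'
from h import *
c5=np.load('wc5.npy',allow_pickle=True).item(); i5=cv2.imread('pics/w5.png')
print('old',circ(i5,c5,[.5134,-.0189],.101,.0276))
im,c=snap('wrist','w8.png'); s=arm.get_state(); print(s['time'],s['ee_pos'],s['finger_gap'])
np.save('wc8.npy',c,allow_pickle=True)
print('new',circ(im,c,[.5150,-.021],.101,.0276))
E
```

```text
old (array([ 0.51637341, -0.03087685]), np.float64(0.028225291203604383), np.int64(21), np.float64(0.00021353402015526142))
20.85 [ 0.51700507 -0.02461386  0.20865024] 0.08492553853934877
new (array([ 0.51787201, -0.03158401]), np.float64(0.028415145383261328), np.int64(22), np.float64(0.00031691574980377714))
```

```bash
python3 - <<'E'
from h import *
for n in (5,8):
    c=np.load(f'wc{n}.npy',allow_pickle=True).item(); im=cv2.imread(f'pics/w{n}.png')
    p=proj(c,[.5140,-.0200,.101],True); u0,v0=int(p[0])-50,int(p[1])-50
    g=cv2.cvtColor(cv2.resize(im[v0:v0+100,u0:u0+100],None,fx=4,fy=4,interpolation=cv2.INTER_CUBIC),cv2.COLOR_BGR2GRAY); g=cv2.GaussianBlur(g,(0,0),3)
    C=cv2.HoughCircles(g,cv2.HOUGH_GRADIENT_ALT,1.5,2,param1=60,param2=.3,minRadius=105,maxRadius=135)
    if C is None: print('none'); continue
    for u,v,r in C[0][:6]:
        P=onz(c,u0+(u+.5)/4-.5,v0+(v+.5)/4-.5,.101,True); print(n,'px',u0+u/4,v0+v/4,r/4,P.round(4))
E
```

```text
5 px 251.625 176.625 29.644667 [ 0.5117 -0.0176  0.101 ]
8 px 250.25 181.25 29.555248 [ 0.5112 -0.0215  0.101 ]
```

```bash
cat > gap.py <<'E'
from h import *
def lineedge(g,c,rng,vs,inv):
    P=[]
    for v in vs:
        u0,u1=rng(v); r=g[v,u0:u1].astype(float); d=np.diff(r)*(1 if inv else -1); i=np.argmax(d); P.append(onz(c,u0+i+.5,v,.026,True)[:2])
    P=np.array(P); k=np.ones(len(P),bool)
    for _ in range(8):
        m=P[k].mean(0); dd=np.linalg.svd(P[k]-m)[2][0]; n=np.array([-dd[1],dd[0]]); r=(P-m)@n; k=abs(r)<max(.0007,1.3*r[k].std())
    return m,n,k.sum(),r[k].std(),np.degrees(np.arctan2(dd[1],dd[0]))
def rim(im,c,uv):
    g=cv2.GaussianBlur(im,(0,0),1.2).max(2).astype(np.float32); p=np.array(uv,float)
    for w in (6,4,3):
        Q=[]
        for a in np.arange(0,2*np.pi,np.pi/60):
            e=np.array([np.cos(a),np.sin(a)]); rr=np.arange(28-w,28+w,.2,dtype=np.float32); q=(p+rr[:,None]*e).astype(np.float32)
            s=cv2.remap(g,q[:,0][None],q[:,1][None],cv2.INTER_LINEAR)[0]; Q.append(onz(c,*(p+e*rr[np.argmax(np.diff(s))]),.101,True)[:2])
        Q=np.array(Q); k=np.ones(len(Q),bool)
        for _ in range(8):
            A=np.c_[2*Q[k],np.ones(k.sum())]; x=np.linalg.lstsq(A,(Q[k]**2).sum(1),rcond=None)[0]; R=np.sqrt(x[2]+x[:2]@x[:2])
            d=np.hypot(*(Q-x[:2]).T)-R; k=abs(d)<max(.0005,1.5*d[k].std())
        p=np.array(proj(c,[*x[:2],.101],True))
    return x[:2],R,k.sum(),d[k].std(),p
def run(n,uv):
    c=np.load(f'wc{n}.npy',allow_pickle=True).item(); im=cv2.imread(f'pics/w{n}.png'); g=cv2.GaussianBlur(im,(0,0),1).max(2)
    t,R,k,sd,p=rim(im,c,uv); print(n,'tin',t.round(4),'R',R.round(4),k,sd.round(5),p.round(1))
    dv=p[1]-178.4
    for nm,rng,inv in (('right',lambda v:(int(145+(v-dv-104)*1.04)-9,int(145+(v-dv-104)*1.04)+9),False),('far',lambda v:(int(358-(v-dv-104)*1.04)-9,int(358-(v-dv-104)*1.04)+10),True)):
        m,nn,k,sd,y=lineedge(g,c,rng,range(int(104+dv),int(152+dv),2),inv); print(nm,'gap',(abs((t-m)@nn)*1e3-34.5).round(2),k,sd.round(5),y.round(1))
E
python3 -c "
from gap import *
run(5,(252,178)); run(8,(250.5,182))"
```

```text
5 tin [ 0.5136 -0.0202] R 0.0264 70 0.00026 [251.4 179.6]
right gap 3.37 21 0.00032 -10.9
far gap -0.51 15 0.00039 -100.8
8 tin [ 0.5134 -0.0236] R 0.0264 72 0.00021 [250.5 184. ]
right gap -1.11 20 0.00032 -10.2
far gap -0.88 15 0.00034 -100.8
```

Call:
move_arm([
  {"delta_rot": [0,0,0],"offset": [-0.8,-0.92,0]},
  {"delta_rot": [0,0,0],"offset": [-0.8,-0.92,0]},
  {"delta_rot": [0,0,0],"offset": [-0.8,-0.92,0]},
  {"delta_rot": [0,0,0],"offset": [-0.8,-0.92,0]},
  {"delta_rot": [0,0,0],"offset": [-0.8,-0.92,0]},
])

```text
time: 21.48
ee_pos: [0.4789, -0.1726, 0.2092]
orientation: [[-0.566, 0.825, -0.001], [0.825, 0.566, 0.001], [0.001, -0.001, -1.0]]
ft_force: [-0.1, 0.1, 0.4]
finger_gap: 0.0849
grasp_force: 0.0
```

Call:
move_arm([
  {"delta_rot": [0,0,0],"offset": [-0.8,-0.93,0]},
  {"delta_rot": [0,0,0],"offset": [-0.8,-0.93,0]},
  {"delta_rot": [0,0,0],"offset": [-0.8,-0.93,0]},
  {"delta_rot": [0,0,0],"offset": [-0.8,-0.93,0]},
  {"delta_rot": [0,0,0],"offset": [-0.8,-0.93,0]},
])

```text
time: 22.1
ee_pos: [0.4398, -0.3207, 0.2091]
orientation: [[-0.565, 0.825, -0.001], [0.825, 0.565, 0.001], [0.002, -0.0, -1.0]]
ft_force: [0.2, -0.2, 0.3]
finger_gap: 0.0849
grasp_force: 0.0
```

Call:
move_arm([
  {"delta_rot": [0,0,0.75],"offset": [0,0,0.4]},
  {"delta_rot": [0,0,0.75],"offset": [0,0,0.6]},
  {"delta_rot": [0,0,0.75],"offset": [0,0,0.6]},
  {"delta_rot": [0,0,0.75],"offset": [0,0,0.4]},
  {"delta_rot": [0,0,0],"offset": [0,0,0]},
])

```text
time: 22.72
ee_pos: [0.4396, -0.3194, 0.1584]
orientation: [[-0.079, 0.997, -0.003], [0.997, 0.079, 0.002], [0.003, -0.002, -1.0]]
ft_force: [-0.4, -0.8, -0.0]
finger_gap: 0.0851
grasp_force: 0.0
```

Call:
move_arm([
  {"delta_rot": [0,0,0],"offset": [-0.02,-0.03,0.6]},
  {"delta_rot": [0,0,0],"offset": [0,0,0.9]},
  {"delta_rot": [0,0,0],"offset": [0,0,0.9]},
  {"delta_rot": [0,0,0],"offset": [0,0,0.9]},
  {"delta_rot": [0,0,0],"offset": [0,0,0.9]},
])

```text
time: 23.35
ee_pos: [0.4397, -0.3212, 0.0538]
orientation: [[-0.079, 0.997, 0.0], [0.997, 0.079, -0.0], [-0.0, 0.0, -1.0]]
ft_force: [0.3, -0.8, -1.6]
finger_gap: 0.0851
grasp_force: 0.0
```

Call:
move_arm([
  {"delta_rot": [0,0,0],"offset": [0,0,0.6]},
  {"delta_rot": [0,0,0],"offset": [0,0,0.5]},
  {"delta_rot": [0,0,0],"offset": [0,0,0.2]},
  {"delta_rot": [0,0,0],"offset": [0,0,0]},
  {"delta_rot": [0,0,0],"offset": [0,0,0]},
])

```text
time: 23.98
ee_pos: [0.4402, -0.3218, 0.0229]
orientation: [[-0.077, 0.997, 0.001], [0.997, 0.077, -0.001], [-0.001, 0.001, -1.0]]
ft_force: [0.3, 0.7, 0.0]
finger_gap: 0.085
grasp_force: 0.0
```

Call:
move_arm([
  {"delta_rot": [0,0,0],"offset": [0,0,0]},
  {"delta_rot": [0,0,0],"offset": [0,0,0]},
  {"delta_rot": [0,0,0],"offset": [0,0,0]},
  {"delta_rot": [0,0,0],"offset": [0,0,0]},
  {"delta_rot": [0,0,0],"offset": [0,0,0]},
], hand=56)

```text
time: 24.6
ee_pos: [0.4397, -0.3214, 0.0223]
orientation: [[-0.077, 0.997, -0.0], [0.997, 0.077, -0.0], [-0.0, -0.0, -1.0]]
ft_force: [-0.2, 0.2, -0.0]
finger_gap: 0.0559
grasp_force: 0.0
```

```bash
python3 - <<'E'
from h import *
im,c=snap('wrist','w9.png'); s=arm.get_state(); print(s['ee_pos'],s['finger_gap'],s['grasp_force'])
np.save('wc9.npy',c,allow_pickle=True)
for p in ([.439,-.3203,.059],[.439+.019,-.3203,.059],[.439+.0315,-.3203,.03],[.439,-.3203+.0315,.03],[.439,-.3203,.03]): print(p,np.round(proj(c,p,True)))
g=cv2.resize(cv2.cvtColor(im,cv2.COLOR_BGR2GRAY)[90:330,110:400],(97,40),interpolation=cv2.INTER_AREA)
for r in g: print(''.join(' .:-=+*#%@'[min(9,int(x)//26)] for x in r))
E
```

```text
[ 0.43975022 -0.32138488  0.02228354] 0.05610528845747594 0.0
[0.439, -0.3203, 0.059] [252. 265.]
[0.458, -0.3203, 0.059] [293. 267.]
[0.47050000000000003, -0.3203, 0.03] [309. 242.]
[0.439, -0.28879999999999995, 0.03] [257. 183.]
[0.439, -0.3203, 0.03] [252. 239.]
---::::=+==+#%%%#*=-----===---=++++++++=--+###+-::------::::--=++=---============-::.....::::-+++
---::.-++++#%%%%###+=----==---=+++++++=---+*+===--=-:-------=+**+-:-======------=++++---===-=++++
--:..:+++*#%%%%###***=::--===+++++++*+===+**++==---::-=====++++++==+++==--=--:--=++**=====--=+++=
--:..=++*%%%%#**#**##*-::--==++++=====+++**++++=--::-=+++++=+++===+**+==+++=--=+++++*+==-:-=+++++
-:::=+*#%%%##%#####%%##*+==+**+=-:--==++++++++++=---==++++=-=++====++=--++==-==+++======---=+===+
::-+*#%%%%%#%%#%%%%%%####+=+++++=--=+++*+++=================++++++=----:-==+==--====--:---=====+*
+%%%%%%%%%%%##%%#%%%%#***%#+=++++==++====-------===-::-====---=++++=---::----==-==+=-::-=====++*#
#%%%%%%%%##*+*%%%%%%%%#**%%#+=++==+++=----::.::-===-===+==--:::=++=-:::::-::--===++-:::-==--=*#**
*%%%%%%%%#*+*##%%%%%%%%##%#***+===-========-----==
[... 2377 characters left out ...]
   ..                 
                           :************+++============++***********.                            
                           +***************++++++++++***************=                            
        ....              -******************************************:                    ..     
       ......             .+****************************************=                  .......   
       ......              .=+*************************************+.              ...........  .
    .....--==-              :+=.........:--==++**++==-::.........+*:              .=--:......    
       .=****+.              .                                    .              .=*++=:.
```

Call:
move_arm([
  {"delta_rot": [0,0,0],"offset": [0,0,0]},
  {"delta_rot": [0,0,0],"offset": [0,0,0]},
  {"delta_rot": [0,0,0],"offset": [0,0,0]},
  {"delta_rot": [0,0,0],"offset": [0.04,0,0.15]},
  {"delta_rot": [0,0,0],"offset": [0,0,0.15]},
], hand=85)

```text
time: 25.28
ee_pos: [0.4396, -0.3202, 0.0145]
orientation: [[-0.077, 0.997, -0.0], [0.997, 0.077, 0.0], [0.0, -0.0, -1.0]]
ft_force: [0.2, -0.8, -0.3]
finger_gap: 0.0852
grasp_force: 0.0
```

Call:
move_arm([
  {"delta_rot": [0,0,0],"offset": [0,0,0]},
  {"delta_rot": [0,0,0],"offset": [0,0,0]},
  {"delta_rot": [0,0,0],"offset": [0,0,0]},
  {"delta_rot": [0,0,0],"offset": [0,0,0]},
  {"delta_rot": [0,0,0],"offset": [0,0,0]},
], hand=56)

```text
time: 25.9
ee_pos: [0.4397, -0.3204, 0.0149]
orientation: [[-0.077, 0.997, 0.0], [0.997, 0.077, -0.0], [-0.0, 0.0, -1.0]]
ft_force: [-0.2, -0.3, -0.3]
finger_gap: 0.0561
grasp_force: 0.0
```

```bash
python3 - <<'E'
from h import *
im,c=snap('wrist','w10.png'); s=arm.get_state(); R=np.array(s['orientation']);p=np.array(s['ee_pos'])
np.save('wc10.npy',c,allow_pickle=True)
for q in ([11,42.5,1],[11,42.5,-12],[11,42.5,-24],[11,28,8],[11,28,-5],[11,28,-18],[11,28,-30],[0,0,0]): print(q,np.round(proj(c,p+R@np.array(q)/1e3,True),1))
S=arm.read_camera('side')[:,:,::-1]; cv2.imwrite('pics/side10.png',S); sc=arm.get_calibration('side')
s0=cv2.imread('pics/side0.png')
for z in (0,.018,.03,.059): print('side',z,[np.round(proj(sc,[.439+d,-.3203,z])) for d in (-.0315,0,.0315)])
def asc(g,a,b,cc,d,w):
    g=cv2.resize(g[a:b,cc:d],(w,int(w*(b-a)/(d-cc)/2)),interpolation=cv2.INTER_LINEAR)
    for r in g: print(''.join(' .:-=+*#%@'[min(9,int(x)//26)] for x in r))
asc(cv2.cvtColor(s0,cv2.COLOR_BGR2GRAY),252,306,245,305,90); print(); asc(cv2.cvtColor(S,cv2.COLOR_BGR2GRAY),252,306,235,315,120)
E
```

```text
[11, 42.5, 1] [327.6 215.7]
[11, 42.5, -12] [333.2 224.2]
[11, 42.5, -24] [339.2 233.1]
[11, 28, 8] [301.  211.9]
[11, 28, -5] [304.6 219.8]
[11, 28, -18] [308.8 229. ]
[11, 28, -30] [313.2 238.9]
[0, 0, 0] [253.5 234.8]
side 0 [array([259., 293.]), array([273., 290.]), array([286., 288.])]
side 0.018 [array([259., 287.]), array([272., 284.]), array([286., 281.])]
side 0.03 [array([259., 282.]), array([272., 279.]), array([286., 276.])]
side 0.059 [array([258., 271.]), array([272., 268.]), array([286., 265.])]
%%%%%%%%%%%%%%%%##***####%%%%%%%##%%%%%%%%##*+==---------------===+*********####**##%%%%%%
*###%%%%@@%%%%%%#######%%@@%%%####%%%%%%%%%*+==-------------------=+***###%%%%%####%%%%%%#
*######%%%%%%%%%%%%##%%%%%%%%##########%%%#*=---------------=-----=+*#%%%%%%%%%###########
######****##%%%%%%%%%%%%%%%%###%%%%%%%%###*+-:::----=========---::-+*#%%%%%%%%%%%######***
%##%%%%###%%%%%%%%%%%%%%%%%%%%%%@@@@@@%%%##+=:..::::--------::::.:-=*##%%%@@%%%%%#########
@%%%%%%##****############%%@@@@@@@@@@@@@@@%#+:....::::::::::::....:=+*####%%%%%%%%%%%##%%%
%%%#***#**+++*#############%%%%%%%%%%%
[... 7196 characters left out ...]
%%@@@@@%%%@@@@@@@%%%%*+==++++++++====++*****##%@@@@%%###**#######%%%%%%%%%%%%%%%%%%%%%%%%%%%%%%
@@@@@%****##########%%@@@@@@@@@%%%%%%%%%%@@@@@@@%%%@@%@%%##****#####%%############%%%%%%%%%%%%%%%%%%%%%%%%%%%%%%%%%%%%%%
%%@@@%****########%%%%%%%@@@@@@%%%######%%@@@@@@@@@@@@@@%%%############%%%%%%%%%%%%%%%%%%%%%%%%%%%%%%%%%%%%%%%%%%%%%%%%%
##%%%%###%%@@@%%%%%%%###%%@@@@@%#*#%%%%###%@@@@@@@%%###########%%%%%%%%%%%%%%%%%%%%%%%%%%%%%%%%%%%%%%%%%%%%%%%%%%%%%%%##
%%%%%%%%@@@@@@@@@@@@@%%%%%@@@@@%#%%@@%%#***############%%%%%%%%%%%%%%%%%%%%%%%%%%%%%%%%%%%%%%%%%%%%%%%%%%%%%%%##########
%%%%%@@@@@@@@@@@@@@@@@@@%%@@@@%###%%########%%%%%%%%%%%%%%%%%%%%%%%%%%%%%%%%%%%%%%%%%%%%%%%%%%%%%%%%#############*******
```

Call:
move_arm([
  {"delta_rot": [0,0,0],"offset": [0,0,0]},
  {"delta_rot": [0,0,0],"offset": [0,0,0]},
  {"delta_rot": [0,0,0],"offset": [0,0,0]},
  {"delta_rot": [0,0,0],"offset": [0,0,0.15]},
  {"delta_rot": [0,0,0],"offset": [0,0,0.12]},
], hand=85)

```text
time: 26.62
ee_pos: [0.4396, -0.3203, 0.0077]
orientation: [[-0.077, 0.997, -0.0], [0.997, 0.077, 0.0], [0.0, -0.0, -1.0]]
ft_force: [-0.1, 0.1, -0.3]
finger_gap: 0.0852
grasp_force: 0.0
```

Call:
move_arm([
  {"delta_rot": [0,0,0],"offset": [0,0,0]},
  {"delta_rot": [0,0,0],"offset": [0,0,0]},
  {"delta_rot": [0,0,0],"offset": [0,0,0]},
  {"delta_rot": [0,0,0],"offset": [0,0,0]},
  {"delta_rot": [0,0,0],"offset": [0,0,0]},
], hand=56)

```text
time: 27.25
ee_pos: [0.4394, -0.3203, 0.0088]
orientation: [[-0.077, 0.997, -0.0], [0.997, 0.077, 0.0], [0.0, -0.0, -1.0]]
ft_force: [-0.8, 1.0, 5.8]
finger_gap: 0.0594
grasp_force: 62.8
```

Call:
move_arm([
  {"delta_rot": [0,0,0],"offset": [0,0,0]},
  {"delta_rot": [0,0,0],"offset": [0,0,0]},
  {"delta_rot": [0,0,0],"offset": [0,0,0.08]},
  {"delta_rot": [0,0,0],"offset": [0,0,0.08]},
  {"delta_rot": [0,0,0],"offset": [0,0,0]},
], hand=85)

```text
time: 27.88
ee_pos: [0.4395, -0.3202, 0.0037]
orientation: [[-0.077, 0.997, -0.001], [0.997, 0.077, 0.0], [0.001, -0.001, -1.0]]
ft_force: [1.1, -0.5, 0.8]
finger_gap: 0.0847
grasp_force: 0.0
```

Call:
move_arm([
  {"delta_rot": [0,0,0],"offset": [0,0,0.08]},
  {"delta_rot": [0,0,0],"offset": [0,0,0.08]},
  {"delta_rot": [0,0,0],"offset": [0,0,0]},
])

```text
time: 28.25
ee_pos: [0.4395, -0.3203, -0.0002]
orientation: [[-0.077, 0.997, -0.0], [0.997, 0.077, 0.0], [0.0, -0.0, -1.0]]
ft_force: [0.4, -0.1, 0.4]
finger_gap: 0.0849
grasp_force: 0.0
```

```bash
python3 - <<'E'
from h import *
im,c=snap('wrist','w11.png'); np.save('wc11.npy',c,allow_pickle=True)
im9=cv2.imread('pics/w10.png')
g=cv2.resize(cv2.cvtColor(im,cv2.COLOR_BGR2GRAY)[180:330,150:360],(105,38),interpolation=cv2.INTER_AREA)
for r in g: print(''.join(' .:-=+*#%@'[min(9,int(x)//26)] for x in r))
for p in ([.439,-.3203,.059],[.458,-.3203,.059],[.439,-.3013,.059],[.4705,-.3203,.03],[.439,-.2888,.03],[.439,-.3203,.03]): print(p,np.round(proj(c,p,True)))
E
```

```text
-+++*****+++*#%%%%%##*+++++===----=++++===+++===-===-----::::::----------------==+=====+++++++++++==--::-
:-=+***+*+++=+%%%%%+===============++++++++*+++======-----::---====-----::------=======+===---====------=
::-=+++====--=*#***+==-==++===++==========+++*++====------===========++=-:::::--====++**++=-:-====--:::-=
::--==-----::-======+++++++++++++===---:::-=+++=--:::::--==========++*++=-----=+++=++++++==---====-:::.::
:------::-::---======+++**++====+++===-::.::::::......::::::------==++++++++++***++++=----::---===--::...
=====----====--======++++*+=====++++=-:......:::::::::::::::...::::-=++++++++****+=--:::::::-==+===--:.::
++++===+++*++++======++++++====++=-::.:::---=================-:::...:-=+++==+++++=-::..::::-+***++=-:::::
++++=--=+++++++++==++++++==----::.::-=============================-::::-=+=======--:::::---=++======-::::
==+==-:--=++++====+##+++====-:.::-====================================-:::-==------------=====---===-:::-
+++++=-:---==----=+##+++===::-===========================================:::--::--=======++++========-:::
*****+=====------=+**+++=-::============
[... 2441 characters left out ...]
===========================+************************=.        
        .=***********************+===================================+***********************=:.         
          :+*************+..............:::--=============---::..............=*************+-.           
           .-+*******+++=:                     ........                      .=+++********=.             
             .-++=-:..                                                            .:-=++=.               
[0.439, -0.3203, 0.059] [253. 295.]
[0.458, -0.3203, 0.059] [300. 298.]
[0.439, -0.3013, 0.059] [257. 253.]
[0.4705, -0.3203, 0.03] [317. 264.]
[0.439, -0.2888, 0.03] [258. 198.]
[0.439, -0.3203, 0.03] [253. 260.]
```

Call:
move_arm([
  {"delta_rot": [0,0,0],"offset": [0.06,-0.04,0]},
  {"delta_rot": [0,0,0],"offset": [0,0,0]},
  {"delta_rot": [0,0,0],"offset": [0,0,0]},
  {"delta_rot": [0,0,0],"offset": [0,0,0]},
  {"delta_rot": [0,0,0],"offset": [0,0,0]},
], hand=56)

```text
time: 28.92
ee_pos: [0.4385, -0.3188, 0.0008]
orientation: [[-0.077, 0.997, 0.0], [0.997, 0.077, -0.0], [-0.0, 0.0, -1.0]]
ft_force: [-0.4, 0.8, 6.2]
finger_gap: 0.0609
grasp_force: 63.5
```

Call:
move_arm([
  {"delta_rot": [0,0,0],"offset": [0,0,0]},
  {"delta_rot": [0,0,0],"offset": [0,0,0]},
  {"delta_rot": [0,0,0],"offset": [0,0,0.1]},
  {"delta_rot": [0,0,0],"offset": [0,0,0.1]},
  {"delta_rot": [0,0,0],"offset": [0,0,0]},
], hand=85)

```text
time: 29.55
ee_pos: [0.4383, -0.3188, -0.0054]
orientation: [[-0.077, 0.997, -0.001], [0.997, 0.077, 0.001], [0.001, -0.001, -1.0]]
ft_force: [-0.8, 0.1, 0.1]
finger_gap: 0.0849
grasp_force: 0.0
```

Call:
move_arm([
  {"delta_rot": [0,0,0],"offset": [0,0,0]},
  {"delta_rot": [0,0,0],"offset": [0,0,0]},
  {"delta_rot": [0,0,0],"offset": [0,0,0]},
  {"delta_rot": [0,0,0],"offset": [0,0,0]},
  {"delta_rot": [0,0,0],"offset": [0,0,0]},
], hand=56)

```text
time: 30.18
ee_pos: [0.4386, -0.319, -0.0044]
orientation: [[-0.077, 0.997, 0.0], [0.997, 0.077, -0.0], [-0.0, 0.0, -1.0]]
ft_force: [-1.9, 0.3, 5.2]
finger_gap: 0.0608
grasp_force: 64.1
```

Call:
move_arm([
  {"delta_rot": [0,0,0],"offset": [0,0,-0.2]},
  {"delta_rot": [0,0,0],"offset": [0,0,-0.4]},
  {"delta_rot": [0,0,0],"offset": [0,0,-0.6]},
  {"delta_rot": [0,0,0],"offset": [0,0,-0.7]},
  {"delta_rot": [0,0,0],"offset": [0,0,-0.7]},
])

```text
time: 30.8
ee_pos: [0.4387, -0.3191, 0.0615]
orientation: [[-0.077, 0.997, 0.001], [0.997, 0.077, -0.0], [-0.001, 0.001, -1.0]]
ft_force: [-0.1, -0.0, -1.5]
finger_gap: 0.061
grasp_force: 65.2
```

Call:
move_arm([
  {"delta_rot": [0,0,0],"offset": [0.2,0.07,-0.8]},
  {"delta_rot": [0,0,0],"offset": [0.4,0.14,-0.8]},
  {"delta_rot": [0,0,0],"offset": [0.6,0.2,-0.7]},
  {"delta_rot": [0,0,0],"offset": [0.7,0.24,-0.5]},
  {"delta_rot": [0,0,0],"offset": [0.7,0.24,0]},
])

```text
time: 31.42
ee_pos: [0.4567, -0.2515, 0.1312]
orientation: [[-0.077, 0.997, 0.002], [0.997, 0.077, -0.001], [-0.001, 0.002, -1.0]]
ft_force: [-0.2, 0.6, -2.3]
finger_gap: 0.0606
grasp_force: 65.2
```

Call:
move_arm([
  {"delta_rot": [0,0,0],"offset": [0.8,0.27,0]},
  {"delta_rot": [0,0,0],"offset": [0.8,0.27,0]},
  {"delta_rot": [0,0,0],"offset": [0.8,0.27,0]},
  {"delta_rot": [0,0,0],"offset": [0.8,0.27,0]},
  {"delta_rot": [0,0,0],"offset": [0.8,0.27,0]},
])

```text
time: 32.05
ee_pos: [0.4812, -0.1481, 0.1291]
orientation: [[-0.077, 0.997, -0.002], [0.997, 0.077, 0.001], [0.001, -0.002, -1.0]]
ft_force: [0.0, -0.4, -1.1]
finger_gap: 0.0605
grasp_force: 65.2
```

Call:
move_arm([
  {"delta_rot": [0,0,0],"offset": [0.8,0.28,0]},
  {"delta_rot": [0,0,0],"offset": [0.8,0.28,0]},
  {"delta_rot": [0,0,0],"offset": [0.8,0.28,0]},
  {"delta_rot": [0,0,0],"offset": [0.8,0.28,0]},
  {"delta_rot": [0,0,0],"offset": [0.7,0.24,0]},
])

```text
time: 32.67
ee_pos: [0.5075, -0.0485, 0.1293]
orientation: [[-0.078, 0.997, -0.002], [0.997, 0.078, 0.0], [0.001, -0.002, -1.0]]
ft_force: [0.2, -0.3, -1.5]
finger_gap: 0.061
grasp_force: 65.2
```

Call:
move_arm([
  {"delta_rot": [0,0,0],"offset": [0.5,0.17,0]},
  {"delta_rot": [0,0,0],"offset": [0.3,0.1,0]},
  {"delta_rot": [0,0,0],"offset": [0,0,0]},
  {"delta_rot": [0,0,0],"offset": [0,0,0]},
])

```text
time: 33.17
ee_pos: [0.5133, -0.0303, 0.13]
orientation: [[-0.076, 0.997, -0.0], [0.997, 0.076, -0.0], [-0.0, -0.0, -1.0]]
ft_force: [0.3, 0.8, -1.2]
finger_gap: 0.0605
grasp_force: 65.2
```

```bash
python3 - <<'E'
from h import *
im,c=snap('wrist','w12.png'); s=arm.get_state(); p=s['ee_pos']; R=np.array(s['orientation']); print(s['time'],p,s['finger_gap'],s['grasp_force'],s['ft_force'])
np.save('wc12.npy',c,allow_pickle=True)
q=p+np.array([0,0,.0634]); print('TCP-axis captop',np.round(proj(c,q,True),1), 'r px',proj(c,q+[.019,0,0],True)[0]-proj(c,q,True)[0])
g=cv2.resize(cv2.cvtColor(im,cv2.COLOR_BGR2GRAY)[160:340,150:360],(105,45),interpolation=cv2.INTER_AREA)
for r in g: print(''.join(' .:-=+*#%@'[min(9,int(x)//26)] for x in r))
E
```

```text
33.225 [ 0.51325201 -0.03041534  0.13004591] 0.06104284352359577 65.1943588256836 [ 0.32070305  1.43418622 -1.23716849]
TCP-axis captop [253.9 302.2] r px 49.08418560525277
:::::::::::::::::::::::::::::......:....:::::::::::::::::::::::::.....    :+++==+++++++=--=*%%%%#%%@@@@@%
:::::::::::::::::::::::::::::::::::::::::::::--===++++++==--::::::...    .:-=*%%%#+==*##*#*#%@@@@@@@@@@@%
::::::::::::::::::::::::::::::::::::::::--=++***************++=-:::.     -###@@@@%###%%%%%##%%%%%%%%##%#+
..::::::::::::::::::::::::::::::::::::-+************************+=-:.   -%@@@%%%%%####*+*****###****#####
  .....:::::::::::::::::::::::::::::-+***************************+=+-. .#@@@%#**%%##%%#++++*###*+=+*#%@@%
        ......::::::::::::::::::::-+=-=**************************+::==:-#%%@%#**%@@@%##%%*+**+++*#*+*%%@@
.                .....:::::::::::==-::-+************************+-:::=++*#%@%##%@@@%#*#%%###*++*#%%*+*###
=-::.....             ......::::==-::::-***********************+-:::::-+#%@@@%@@@@%###*#@@@%#*#%@%###%#**
#*****+=--:......             .-+-::::::-=********************+-:::::::-*%@@%%%
[... 3142 characters left out ...]
+++++++++***+++++++++++++****+++++*+*##***+.             .      
                    =###%%+=++=--=======++++++++++**+++*+++++++=======------:+%%%#=.                     
                    .+@@@#.              ..:::--===+===--:::...              -#%%*.                     -
          ..         .-=-.                                                   .:-=.         ...         .+
                                                                                                       -#
.                                                                                                     .#@
=.                                                                                                    :*%
```

```bash
python3 - <<'E'
from h import *
c=np.load('wc12.npy',allow_pickle=True).item(); im=cv2.imread('pics/w12.png'); g=cv2.GaussianBlur(im,(0,0),.8).max(2).astype(np.float32)
def fit(Q,R=None):
    k=np.ones(len(Q),bool)
    for _ in range(8):
        x=np.linalg.lstsq(np.c_[2*Q[k],np.ones(k.sum())],(Q[k]**2).sum(1),rcond=None)[0]; r=np.sqrt(x[2]+x[:2]@x[:2]); d=np.hypot(*(Q-x[:2]).T)-r; k=abs(d)<max(.0004,1.5*d[k].std())
    return x[:2].round(4),r.round(4),k.sum(),d[k].std().round(5)
def ring(p,z,R,w,a0,a1,mode):
    Q=[]
    for a in np.radians(np.arange(a0,a1,3)):
        e=np.array([np.cos(a),np.sin(a)]); rr=np.arange(R-w,R+w,.0002); uv=np.array([proj(c,[*(p+r*e),z],True) for r in rr],np.float32)
        s=cv2.remap(g,uv[:,0][None],uv[:,1][None],cv2.INTER_LINEAR)[0]; i=np.argmax(s) if mode=='ridge' else np.argmax(mode*np.diff(s)); Q.append(p+e*rr[i])
    return np.array(Q)
p=np.array([.5134,-.0236])
for m in ('ridge',1): print('tin',m,fit(ring(p,.101,.0275,.004,5,175,m)))
q=np.array([.5128,-.027]); zc=.1300+.0634
for m in (1,-1): print('cap',m,fit(ring(q,zc,.0185,.003,-15,195,m)))
qb=q
for m in (1,-1): print('band',m,fit(ring(q,.130+.0284+.006,.0315,.004,30,150,m)))
E
```

```text
tin ridge (array([ 0.5148, -0.0325]), np.float64(0.0332), np.int64(23), np.float64(0.00023))
tin 1 (array([ 0.513 , -0.0174]), np.float64(0.0249), np.int64(19), np.float64(0.00017))
cap 1 (array([ 0.5124, -0.0224]), np.float64(0.0167), np.int64(31), np.float64(0.00018))
cap -1 (array([ 0.5124, -0.0221]), np.float64(0.0156), np.int64(32), np.float64(0.00017))
band 1 (array([ 0.5127, -0.0273]), np.float64(0.0282), np.int64(25), np.float64(0.00015))
band -1 (array([ 0.5151, -0.026 ]), np.float64(0.0328), np.int64(12), np.float64(0.00028))
```

```bash
python3 - <<'E'
from h import *
from scipy.optimize import least_squares as ls
c=np.load('wc12.npy',allow_pickle=True).item()
def f(name,rows,z,R):
    Q=np.array([onz(c,150+2*(k+.5),160+4*(r+.5),z,True)[:2] for r,a,b in rows for k in (a,b)])
    s=ls(lambda x:np.hypot(*(Q-x).T)-R,Q.mean(0)-[0,.01]); s2=ls(lambda x:np.hypot(*(Q-x[:2]).T)-x[2],[*s.x,R]); print(name,s.x.round(4),np.sqrt((s.fun**2).mean()).round(5),'free',s2.x.round(4))
f('tin',[(4,35.5,67.5),(5,34,68.5),(6,32.5,69.5),(7,32,70.5),(8,31.5,71.5),(9,30.5,72),(10,30.5,72.8)],.101,.0277)
B=[(13,36,65),(14,33,70),(15,30,72),(16,28,74.5),(17,26,77),(18,24,79)]
f('band',B,.1644,.0315)
C=[(26,44,58),(27,39,64),(28,35.5,67.5),(29,33,69.5),(30,31.5,71),(31,30.5,72.5),(33,28.5,73.5)]
f('cap',C,.1934,.019)
print(arm.get_state()['ee_pos'])
E
```

```text
tin [ 0.5129 -0.023 ] 0.00034 free [ 0.5129 -0.0229  0.0276]
band [ 0.5135 -0.0342] 0.00026 free [ 0.5134 -0.033   0.0305]
cap [ 0.5133 -0.0331] 0.00049 free [ 0.5131 -0.0309  0.0174]
[ 0.51325201 -0.03041534  0.13004591]
```

```bash
python3 - <<'E'
from h import *
from scipy.optimize import least_squares as ls
def f(n,name,rows,z,R,v0,rs):
    c=np.load(f'wc{n}.npy',allow_pickle=True).item()
    Q=np.array([onz(c,150+2*(k+.5),v0+rs*(r+.5),z,True)[:2] for r,a,b in rows for k in (a,b)])
    s=ls(lambda x:np.hypot(*(Q-x).T)-R,Q.mean(0)-[0,.01]); s2=ls(lambda x:np.hypot(*(Q-x[:2]).T)-x[2],[*s.x,R]); print(n,name,s.x.round(4),np.sqrt((s.fun**2).mean()).round(5),'free',s2.x.round(4))
f(11,'band',[(7,36,66),(8,33,70),(9,29,73),(10,27.5,75),(11,26,77),(12,24,79)],.030,.0315,180,3.947)
f(11,'cap',[(20,40,58),(21,34,61.5),(22,30,65.5),(23,27,68.5),(24,25.5,71.5),(26,23.5,72.5)],.059,.019,180,3.947)
# low-res numeric on w7 (eye: cap 252.7,185.7)
c=np.load('wc7.npy',allow_pickle=True).item(); print(onz(c,252.7,185.7,.059,True).round(4))
# hough on w12 cap & w11 cap
for n,R in ((11,47),(12,49)):
    im=cv2.imread(f'pics/w{n}.png'); g=cv2.GaussianBlur(cv2.cvtColor(im,cv2.COLOR_BGR2GRAY),(0,0),1); y0=230
    g2=cv2.resize(g[y0:325,180:330],None,fx=4,fy=4,interpolation=cv2.INTER_CUBIC)
    C=cv2.HoughCircles(g2,cv2.HOUGH_GRADIENT_ALT,1.5,8,param1=60,param2=.2,minRadius=150,maxRadius=230)
    cc=np.load(f'wc{n}.npy',allow_pickle=True).item(); z=.059 if n==11 else .1934
    if C is not None:
        for u,v,r in C[0][:4]: print(n,(180+u/4).round(1),(y0+v/4).round(1),(r/4).round(1),onz(cc,180+u/4,y0+v/4,z,True).round(4))
E
```

```text
11 band [ 0.4397 -0.323 ] 0.00019 free [ 0.4397 -0.323   0.0315]
11 cap [ 0.4371 -0.3218] 0.00078 free [ 0.4374 -0.3254  0.0217]
[ 0.4392 -0.3201  0.059 ]
```

Call:
move_arm([
  {"delta_rot": [0,0,0],"offset": [0.2,0,0.1]},
  {"delta_rot": [0,0,0],"offset": [0.17,0,0.2]},
  {"delta_rot": [0,0,0],"offset": [0,0,0.2]},
  {"delta_rot": [0,0,0],"offset": [0,0,0]},
  {"delta_rot": [0,0,0],"offset": [0,0,0]},
])

```text
time: 33.85
ee_pos: [0.5127, -0.0207, 0.1175]
orientation: [[-0.077, 0.997, -0.0], [0.997, 0.077, -0.0], [-0.0, -0.0, -1.0]]
ft_force: [-0.3, -0.6, -1.3]
finger_gap: 0.0608
grasp_force: 65.2
```

```bash
python3 - <<'E'
from h import *
im,c=snap('wrist','w13.png'); s=arm.get_state(); p=s['ee_pos']; print(s['time'],p,s['ft_force'])
np.save('wc13.npy',c,allow_pickle=True)
for nm,z,R,y in (('tin',.101,.0277,-.0233),('band',p[2]+.0344,.0315,p[1]-.0037)):
    print(nm,[np.round(proj(c,[.5132+R*np.cos(a),y+R*np.sin(a),z],True),0).tolist() for a in np.radians([0,30,60,90,120,150,180])])
g=cv2.resize(cv2.cvtColor(im,cv2.COLOR_BGR2GRAY)[140:250,180:330],(75,37),interpolation=cv2.INTER_AREA)
for i,r in enumerate(g): print('%3d '%(140+2.97*i)+''.join(' .:-=+*#%@'[min(9,int(x)//26)] for x in r))
E
```

```text
33.9 [ 0.51280035 -0.02076196  0.1175979 ] [-0.10508131 -0.41414475 -1.89588693]
tin [[298.0, 231.0], [294.0, 210.0], [280.0, 193.0], [258.0, 185.0], [234.0, 189.0], [217.0, 204.0], [210.0, 225.0]]
band [[319.0, 275.0], [316.0, 245.0], [295.0, 220.0], [260.0, 209.0], [223.0, 215.0], [197.0, 237.0], [188.0, 266.0]]
140 ::::::::::..................................................     :==++*++++
142 :::::::::::.................................................    .-=++***+++
145 ::::::::::::...............................................     .-==++****+
148 ::::::::::::...............................................     .-====*##**
151 ::::::::::::..............................................     .:-+++=+**++
154 :::::::::::...............................................     :=+**=-=++++
157 :::::::::::...............................................    .-=++==-=++=-
160 ::::::::::::....................::::::::::...............     :-=======+*=-
163 ::::::::::::......:..........::::::::::::::::............    .:-=---===+++=
166 ::::::::::::::....::.......::::::::::::::::::::.........    
[... 1475 characters left out ...]
+++++++++++++++++++++++++++++++++++++++++**+-:-#@@@@@%%#*+++
226 #****#%#*+-:=+++++++++++++++++++++++++++++++++++++++++++++*+=-=%@@@@%%%#+++
229 %%%#****=--=++++++++++++++++++++++++++++++++++++++++++++++++++=+%@%##%#*+==
232 ----::+%+-++++++++++++++++++++*************+++++++++++++++++++*==#*:::--::=
235 :::.  -+=+++++++++++++++++++********************++++++++++++++++==-  .::::-
238 ::.   .=++++++++++++++++++*****++++++++++++*******+++++++++++++++=.   .::::
240 :.    -+++++++++++++++++++++++==----------==++++****++++++++++++++-.   .:::
243 :.   .=+++++++++++++++++++==-::::.:::.:::::::-=++*****+++++++++++++-    .::
246 .    -+++++++++++++++++=--::::::::::::::::::::::--+****++++++++++++=.   .::
```

Call:
move_arm([
  {"delta_rot": [0,0,0],"offset": [0.02,0,0.25]},
  {"delta_rot": [0,0,0],"offset": [0,0,0.25]},
  {"delta_rot": [0,0,0],"offset": [0,0,0.2]},
  {"delta_rot": [0,0,0],"offset": [0,0,0.15]},
  {"delta_rot": [0,0,0],"offset": [0,0,0.1]},
])

```text
time: 34.52
ee_pos: [0.5125, -0.0202, 0.0934]
orientation: [[-0.077, 0.997, -0.0], [0.997, 0.077, 0.0], [0.0, -0.0, -1.0]]
ft_force: [0.6, -0.2, -2.1]
finger_gap: 0.0607
grasp_force: 65.2
```

Call:
move_arm([
  {"delta_rot": [0,0,0],"offset": [0,0,0.1]},
  {"delta_rot": [0,0,0],"offset": [0,0,0.1]},
  {"delta_rot": [0,0,0],"offset": [0,0,0.1]},
])

```text
time: 34.9
ee_pos: [0.5127, -0.0202, 0.0862]
orientation: [[-0.077, 0.997, 0.0], [0.997, 0.077, -0.0], [-0.0, 0.0, -1.0]]
ft_force: [0.2, -0.4, -3.0]
finger_gap: 0.0607
grasp_force: 65.2
```

Call:
move_arm([
  {"delta_rot": [0,0,0],"offset": [0,0,0.1]},
  {"delta_rot": [0,0,0],"offset": [0,0,0.06]},
])

```text
time: 35.15
ee_pos: [0.5126, -0.0202, 0.0821]
orientation: [[-0.077, 0.997, -0.0], [0.997, 0.077, 0.0], [0.0, -0.0, -1.0]]
ft_force: [0.2, -0.7, -2.1]
finger_gap: 0.061
grasp_force: 65.2
```

Entry is free, with no side force. I'll lower the rest in small steps until the band seats.

Call:
move_arm([
  {"delta_rot": [0,0,0],"offset": [0,0,0.06]},
  {"delta_rot": [0,0,0],"offset": [0,0,0.04]},
])

```text
time: 35.4
ee_pos: [0.5126, -0.0202, 0.0797]
orientation: [[-0.077, 0.997, -0.0], [0.997, 0.077, -0.0], [-0.0, -0.0, -1.0]]
ft_force: [-0.5, -0.3, -2.3]
finger_gap: 0.0607
grasp_force: 65.2
```

Call:
move_arm([
  {"delta_rot": [0,0,0],"offset": [0,0,0.04]},
  {"delta_rot": [0,0,0],"offset": [0,0,0.04]},
])

```text
time: 35.65
ee_pos: [0.5127, -0.0202, 0.0786]
orientation: [[-0.077, 0.997, 0.0], [0.997, 0.077, -0.0], [-0.0, 0.0, -1.0]]
ft_force: [-3.7, 0.7, 10.9]
finger_gap: 0.0608
grasp_force: 66.1
```

Call:
move_arm([
  {"delta_rot": [0,0,0],"offset": [0,0,0.04]},
  {"delta_rot": [0,0,0],"offset": [0,0,0]},
])

```text
time: 35.9
ee_pos: [0.5127, -0.0202, 0.0785]
orientation: [[-0.077, 0.997, 0.001], [0.997, 0.077, -0.0], [-0.0, 0.001, -1.0]]
ft_force: [-4.3, -0.2, 12.6]
finger_gap: 0.0606
grasp_force: 66.7
```

Call:
move_arm([
  {"delta_rot": [0,0,0],"offset": [0,0,0]},
  {"delta_rot": [0,0,0],"offset": [0,0,0]},
  {"delta_rot": [0,0,0],"offset": [0,0,0]},
  {"delta_rot": [0,0,0],"offset": [0,0,0]},
  {"delta_rot": [0,0,0],"offset": [0,0,0]},
], hand=85)

```text
time: 36.52
ee_pos: [0.5126, -0.0201, 0.0766]
orientation: [[-0.077, 0.997, -0.0], [0.997, 0.077, 0.0], [0.0, -0.0, -1.0]]
ft_force: [0.3, -0.1, 0.5]
finger_gap: 0.0853
grasp_force: 0.0
```

Call:
move_arm([
  {"delta_rot": [0,0,0],"offset": [0,0,-0.2]},
  {"delta_rot": [0,0,0],"offset": [0,0,-0.3]},
  {"delta_rot": [0,0,0],"offset": [-0.07,0,-0.4]},
  {"delta_rot": [0,0,0],"offset": [-0.07,0.02,-0.35]},
  {"delta_rot": [0,0,0],"offset": [0,0,0]},
])

```text
time: 37.15
ee_pos: [0.5144, -0.0239, 0.1093]
orientation: [[-0.076, 0.997, 0.003], [0.997, 0.076, -0.0], [-0.001, 0.003, -1.0]]
ft_force: [-0.2, 0.1, 0.0]
finger_gap: 0.0849
grasp_force: 0.0
```

```bash
python3 - <<'E'
from h import *
im,c=snap('wrist','w14.png'); s=arm.get_state(); p=s['ee_pos']; print(s['time'],p,s['ft_force'],s['finger_gap'])
np.save('wc14.npy',c,allow_pickle=True)
for nm,z,R in (('band',.113,.0315),('cap',.142,.019)):
    print(nm,[np.round(proj(c,[.5132+R*np.cos(a),-.0238+R*np.sin(a),z],True),0).tolist() for a in np.radians([0,30,60,90,120,150,180])])
g=cv2.resize(cv2.cvtColor(im,cv2.COLOR_BGR2GRAY)[160:340,150:360],(105,45),interpolation=cv2.INTER_AREA)
for i,r in enumerate(g): print('%3d '%(162+4*i)+''.join(' .:-=+*#%@'[min(9,int(x)//26)] for x in r))
E
```

```text
37.2 [ 0.51384892 -0.02378787  0.10870822] [-0.62734301  0.411212   -0.62619901] 0.08481435140775649
band [[307.0, 241.0], [303.0, 214.0], [285.0, 193.0], [256.0, 183.0], [226.0, 188.0], [204.0, 207.0], [196.0, 233.0]]
cap [[291.0, 265.0], [289.0, 247.0], [275.0, 232.0], [255.0, 226.0], [233.0, 229.0], [217.0, 242.0], [211.0, 260.0]]
162 ::::::::::::::::::::........................:::::::::::::::............     .:-===-===+++=-=+++++===*#%%%
166 ::::::::::::::::::::.. ..................::::::::::::::::::::..........     :-==--==++==++==+****+=+%@@@@
170 ::::::::::::::::::::.....:::...........::::::::::::::::::::::::.......     :=+==-==+***+=--=*%%%#**#@@@@@
174 :::::::::::::::::::::::::::::::.....:::::::::::::::::::::::::::::.....    .=*######*+*####*##%%@%%%%%@@@@
178 .:::::::::::::::::::::::::::::::::::::::::::::::::::::::::::::::::...     :=+#%@@@%*++#%@%%##%%@@@@@@@%%@
182 :::::::::::::::::::::::::::::::::::::::::::::::------::::::::::::::.     -#%#%@@@%%###%%##%####%%%#%%#*#%
186 ..:::::::::::::::::::::::::::::::::::::--==++++++++++++++++=-::::::.    .#@@@@%%%%#####*++*****###*+
[... 3379 characters left out ...]
..:-=+#%%%@@%#*+===*%#*#%%*=:....   
314        :=**#%%%%%@%%#%@@%%###%@@@@%%%##%@@@@%***%%*++*+:..:-----------::*##@@%#%%+==++==*%%%@%*:......   
318          .-+*%%%%%%%%@%##%+=====+*****#%%@@@%######*+++::----------:::::-====*##**++*#*#%@@@%=........   
322            :+#######%@@@%*.             ..::-=+****#*++-::....               -+++****#*#%@%+: .......    
326             .-*####**++=-.                                                    :::-=#%@@@@#:     ....     
330   ..          :==:.                                                                 ..-+-.       .....   
334                                                                                                    ...   
338
```

Call:
move_arm([
  {"delta_rot": [0,0,0],"offset": [0,0,0]},
  {"delta_rot": [0,0,0],"offset": [0,0,0]},
  {"delta_rot": [0,0,0],"offset": [0,0,0]},
  {"delta_rot": [0,0,0],"offset": [0,0,0]},
  {"delta_rot": [0,0,0],"offset": [0,0,0]},
], hand=31)

```text
time: 37.83
ee_pos: [0.5135, -0.0236, 0.1082]
orientation: [[-0.077, 0.997, 0.0], [0.997, 0.077, -0.0], [-0.0, 0.0, -1.0]]
ft_force: [0.3, -0.5, 3.3]
finger_gap: 0.0366
grasp_force: 60.1
```

Call:
move_arm([
  {"delta_rot": [0,0,0],"offset": [0,0,-0.1]},
  {"delta_rot": [0,0,0],"offset": [0,0,-0.15]},
  {"delta_rot": [0,0,0],"offset": [0,0,-0.2]},
  {"delta_rot": [0,0,0],"offset": [0,0,-0.2]},
  {"delta_rot": [0,0,0],"offset": [0,0,-0.2]},
])

```text
time: 38.45
ee_pos: [0.5134, -0.0236, 0.1297]
orientation: [[-0.077, 0.997, 0.0], [0.997, 0.077, -0.0], [-0.0, 0.0, -1.0]]
ft_force: [-0.2, 0.3, -1.2]
finger_gap: 0.0367
grasp_force: 59.9
```

Call:
move_arm([
  {"delta_rot": [0,0,0],"offset": [0,0,-0.3]},
  {"delta_rot": [0,0,0],"offset": [0,0,-0.4]},
  {"delta_rot": [0,0,0],"offset": [0,0,-0.4]},
  {"delta_rot": [0,0,0],"offset": [0,0,0]},
  {"delta_rot": [0,0,0],"offset": [0,0,0]},
])

```text
time: 39.08
ee_pos: [0.5133, -0.0236, 0.1568]
orientation: [[-0.077, 0.997, 0.0], [0.997, 0.077, 0.0], [0.0, 0.0, -1.0]]
ft_force: [0.1, 0.6, -0.5]
finger_gap: 0.0362
grasp_force: 60.0
```

```bash
python3 - <<'E'
from h import *
im,c=snap('wrist','w15.png'); s=arm.get_state(); p=s['ee_pos']; print(s['time'],p,s['ft_force'],s['finger_gap'],s['grasp_force'])
zt=.142+p[2]-.1082
for nm,z,R,q in (('band',.113,.0315,[.5132,-.0238]),('cap',zt,.019,p[:2])):
    print(nm,[np.round(proj(c,[q[0]+R*np.cos(a),q[1]+R*np.sin(a),z],True),0).tolist() for a in np.radians([0,30,60,90,120,150,180])])
g=cv2.resize(cv2.cvtColor(im,cv2.COLOR_BGR2GRAY)[130:340,150:360],(105,52),interpolation=cv2.INTER_AREA)
for i,r in enumerate(g): print('%3d '%(132+4.04*i)+''.join(' .:-=+*#%@'[min(9,int(x)//26)] for x in r))
S,sc=snap('side','side15.png')
g=cv2.resize(cv2.cvtColor(S,cv2.COLOR_BGR2GRAY)[130:225,225:305],(120,48))
for i,r in enumerate(g): print('%3d '%(130+1.98*i)+''.join(' .:-=+*#%@'[min(9,int(x)//26)] for x in r))
for z in (.006,.101,.113,.118,.118+p[2]-.1082,zt): print(round(z,3),np.round(proj(sc,[.5132,-.0238,z])))
E
```

```text
39.125 [ 0.51308478 -0.02359076  0.15661609] [ 0.06553583 -0.98455753 -0.33541153] 0.036438082508973374 59.94415260851383
band [[297.0, 213.0], [294.0, 191.0], [279.0, 174.0], [257.0, 166.0], [233.0, 171.0], [216.0, 186.0], [209.0, 207.0]]
cap [[293.0, 266.0], [291.0, 248.0], [277.0, 233.0], [257.0, 227.0], [235.0, 230.0], [219.0, 243.0], [213.0, 261.0]]
132 :::::::::::::::::::::::::::::............................................   .-==+++++**+*****#%%%#++*##*+
136 :::::::::::::::::::::::::::::--:........................................    :==+**++++++**+==+*#%#++#%#*=
140 :::::::::::::::::::::::::::::-::.......................................    .--=++***++++***+==+#%#++#@@%#
144 ::::::::::::::::::::::::::::::::.......................................    :-=++=+***++++**+==++++++#%@@@
148 ::::::::::::::::::::::::::::::::......................................    :-=++===+++==-=+***#*##**#%@@@@
152 ::::::::::::::::::::::::::::::::::::............:::::::...............   .--======*+=--=+*#*#%##%%##%%@@@
156 ::::::::::::::::::::::::::::::::::::::::....:::::::::::::::..........    :-++==
[... 10383 characters left out ...]
             ..:--=======================----:..:--=====+***+++*##%%%%%%%%%%%####***++++****#
217             .       .......  .      .   ..:--========================---:...-=***##################***+++**#####****++++
219 ...............................         ..:---=====================----::. .:=*#%%%%#######**********+**#######**++*****
221 ..........................................::::-----:::::::::::............  .:+#%%%%##%%%%%%#####%%########%%%%%##**####
223 ........................................ ..-==-:..      .                   .:=*##%%%%%%%%%%%%%%%%######%%%%%%%%%%%#####
0.006 [263. 221.]
0.101 [262. 191.]
0.113 [262. 187.]
0.118 [262. 185.]
0.166 [262. 169.]
0.19 [261. 160.]
```

```bash
python3 -c "
from rig import arm
print(arm.job_done())"
```

```text
the job is handed in; nothing more can be done
None
```

The job is handed in, though the judge returned no verdict. By my last wrist and side images and the force readings, the tin stands in the tray's far right corner, the strainer is seated on it, and the gripper holds the cap about 48 mm above its seat.

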